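Swap the filter cartridges and lock the broad one in its bayonet socket

ROBOT

A 6-joint arm with a two-finger parallel gripper is mounted at the origin on a cart in front of the work surface, level with it; the furniture and walls round the work are solid. World frame = base frame: x ahead of the robot, y to its left, z up, the work surface at z = 0. Lengths are in m, angles in rad, forces in N, time in s.
With the tool pointing down it reaches from about 0.4 to 0.825 m from the base axis. Payload 7 kg.
Tool frame: the origin (TCP) lies midway between the tips of the shut fingers; the grasp point (between the pads) lies 19 mm behind it; z points along the fingers, x is the direction in which the jaws open and shut, and the axes are right-handed (so a half turn about z gives the same grasp; the last joint's range is limited). The gripper opens to 88 mm and grips with 3 to 60 N. Pads are 19 mm wide; open, the fingers measure 130 mm over their backs; the gripper's body (78 mm by 193 mm) begins 47 mm behind the grasp point.
Start: joints at [1.414, 0.359, 0.012, 0, -1.224, -0.288], TCP at [0.29, 0.609, 0.227] pointing down, gripper open.
Joint ranges: [-3.07, 3.07], [-1.43, 2.12], [-1.02, 1.25], [-3.03, 1.67], [-3.05, -0], [-3.03, 3.03]. Speed limits (rad/s): [2.39, 2.39, 3.01, 3.14, 3.14, 3.14].

INTERFACE

Orientations are given as a unit quaternion [x, y, z, w].
In Python, from cell import ctrl, eyes, close_job gives the robot as it stands.
- The arm moves only by the shell command python3 -m crank 'ROWS'. ROWS is JSON, a list that holds one entry, the list of rows, each a list of 7 numbers: the shift along the tool's x, y, z in m, then the turn, a rotation vector about the tool's x, y, z in rad, then the closure, from 0 (fully open) to 1 (shut). A call has 1 to 5 rows; each row shifts and turns the commanded pose from where the row before left it, along the tool's axes as they then stand; what a row does not reach is not made up. A row lasts 1/8 s, in which the tool goes at most 62.5 mm and 10.7 degrees, less where a joint would pass 70% of its speed; a pose out of reach is approached as far as the arm can. A call with a gripper value outside its range is refused whole. The fingers move at their own pace and stop on an object; the grip force is fixed at half the most. Time passes only in rows, so rows that do not move let the fingers close. It gives the time, the measured TCP pose, the force and the opening at its end, in the units of the state.
- ctrl.sense(): the state, without advancing time (a new reading comes with each control period).
- eyes.capture(name): name is "side" or "top"; returns a dict with "color" (480x640x3 uint8, red, green, blue), "z_map" (480x640 float32, m along the optical axis (not along the pixel's ray), 0 where there is no reading), "camera_matrix" (3x3 intrinsics, pixels), "rvec" (rotation vector, rad) and "tvec" (3), from world to camera coordinates, as OpenCV has them. Camera axes: x right, y down, z forward; pixel columns grow to the right and rows downward; lengths in m; the calibration is good to about 2 mm. A picture is of the moment at which its call begins.
- close_job(): hands the job in, once; it reports no verdict.
The state is a dict: "time": time; "joint_pos": joint angles; "qd": joint speeds; "tau": joint torques, N m; "tool_pos": TCP position; "tool_rot": TCP orientation; "force": force on the tool from outside, world axes, zero at the start; "torque": the same for the moment, N m; "width": opening from 0.0 (shut) to 1.0 (fully open).
Only numpy, scipy, OpenCV 4.12 (cv2) and the standard library are available. Lean on these libraries where they do the work, as an engineer would, in place of code of your own. Each camera call takes 0.05 s, during which the arm holds its last target.

TASK

Swap the two filter cartridges: the slim one, which stands in the bayonet socket of the filter station, goes upright into the cup of the storage stand, and the broad one from that cup goes into the socket. Push the broad one down against the socket's spring until its body meets the rim, turn it clockwise (seen from above) a quarter turn to the stop, and finish while still gripping it and pressing it fully home: do not let go at the end. Leave the other things on the bench where they are.

Things in the scene. Friction and masses are not known exactly. Their poses are not given: they have to be found in the camera images.
- slim_grip (a point): slim filter cartridge, upright, 90 mm tall, 60-130 g. Steel stem 26 mm across, then a round body 34 mm across 30-50 mm above the foot, then an upright grip bar 32 mm long, 12 thick, to the top. Point: on the axis, mid-bar, 70 mm above the foot. x along the bar, z up; a half turn makes no difference.
- slim_foot (a point): centre of the slim cartridge's flat foot; it can stand free on this on the bench. Two lugs stick out of the stem on opposite sides in line with the grip bar, 13-19 mm above the foot, 8 mm wide, 38 mm over both tips. Axes as the cartridge's grip point.
- broad_grip (a point): broad filter cartridge, upright, 90 mm tall, 60-130 g. Steel stem 26 mm across, then a round body 54 mm across 30-50 mm above the foot, then an upright grip bar 32 mm long, 12 thick, to the top. Point: on the axis, mid-bar, 70 mm above the foot. x along the bar, z up; a half turn makes no difference.
- broad_foot (a point): centre of the broad cartridge's flat foot; it can stand free on this on the bench. Two lugs stick out of the stem on opposite sides in line with the grip bar, 13-19 mm above the foot, 8 mm wide, 38 mm over both tips. Axes as the cartridge's grip point.
- station: filter station fixed to the bench: grey plate 116 x 92 x 8 mm (its long side lies 0.65 rad clockwise of the x axis given here), aluminium collar 58 mm across in its middle, rim 50 mm above the bench. Origin on the collar's axis at bench level, z up. The x axis is the line of the two lug slots, marked by steel ribs on the collar.
- station_rim (a point): centre of the socket's mouth, level with the rim: a 30 mm hole with two opposite lug slots along x, each 13 mm wide, 44 mm over both. A cartridge enters with its bar along x (within 0.15 rad, either way round). Pushed home its body meets the rim (foot 30 mm below it); then it turns clockwise seen from above a quarter turn (1.6 rad) to a stop.
- follower (a joint): travel of the socket's spring follower, m: 0 at the top, where a cartridge merely set in the slots stands on it (foot 18 mm below the rim); 0.012 with a cartridge home. The spring gives 3 N at the top, 8 N at home. The lugs pass under a 6 mm roof once travel is over 0.007; if let go there, the spring lifts the cartridge 5 mm from home.
- stand: storage stand fixed to the bench: a grey plate 92 x 92 mm, 8 mm thick, with an aluminium cup 56 mm across in its middle, rim 32 mm above the bench. Origin on the cup's axis at bench level, z up.
- stand_floor (a point): the middle of the cup's flat floor, 12 mm above the bench; the cup is open at the top, 43 mm wide inside and 20 mm deep. A cartridge stands on this floor on its foot, turned any way, a few mm of play all round.
- dye_bottle: bystander, to be left alone: small white bottle with a screw cap, 42 mm wide, 84 mm tall. Origin at the middle of its underside.
- amber_bottle: bystander, to be left alone: brown bottle with a black cap, 48 mm wide, 96 mm tall. Origin at the middle of its underside.
- forceps: bystander, to be left alone: steel forceps lying flat, 126 mm long. Origin at the middle of its underside.
- kit_box: bystander, to be left alone: small white carton, 66 x 90 x 45 mm. Origin at the middle of its underside.
- tape_roll: bystander, to be left alone: roll of tape lying flat, 74 mm wide, 18 mm tall. Origin at the middle of its underside.
- pcr_strip: bystander, to be left alone: strip of small clear tubes lying flat, 23 x 70 x 8 mm. Origin at the middle of its underside.
Not all that is in view belongs to the job. What is shaped like the part that bears slim_grip but purple is not meant.

How it is judged:
By the outcome, as a careful person would: the job done as asked, in the order asked, and still so for the second after the job is handed in, while the arm keeps its last pose, push and grip.
It also fails if it takes over 72 s, if anything falls off the work surface, if the arm or the gripper's body presses on something with over 40 N, if the wrist force passes 120 N, or if a joint passes its speed limit or range.

## Working session

There is one attempt and no reset: what is moved stays moved. The work goes in short steps, Python scripts to look and compute and a shell command to move; the robot and the scene stay as the last step left them, time stands still between calls to the robot, and variables do not carry over. Pictures are saved under pics/ and viewed, and the job is handed in when it is done.

```bash
ls; mkdir -p pics
python3 - <<'E'
from cell import ctrl,eyes
import cv2,numpy as np
for n in("side","top"):
    d=eyes.capture(n); cv2.imwrite(f"pics/{n}0.png",d["color"][:,:,::-1]); np.savez(f"{n}0.npz",**d)
    R=cv2.Rodrigues(np.array(d["rvec"]))[0]; print(n,-R.T@np.array(d["tvec"]).ravel(),R[2],d["camera_matrix"][0][0])
print(ctrl.sense())
E
```

```text
pics
side [0.58372384 1.07910384 0.54133414] [-0.06124717 -0.91717687 -0.39374531] 454.0892035057516
top [ 0.24162121 -0.00202333  1.5268191 ] [ 1.81282777e-01 -4.34111904e-04 -9.83430916e-01] 524.7599929507626
{'time': 0.1, 'joint_pos': array([ 1.41410768e+00,  3.59305315e-01,  1.11547574e-02, -2.99128024e-04,
       -1.22409345e+00, -2.88103328e-01]), 'qd': array([ 0.00100556, -0.0014902 ,  0.00295646,  0.00189061,  0.00063199,
       -0.00163745]), 'tau': array([-1.71730015e-03, -5.84162164e+01,  2.93752939e+01,  7.01558724e+00,
        1.02315238e-02, -3.62119977e-05]), 'tool_pos': array([0.29027054, 0.60891999, 0.22572636]), 'tool_rot': array([-5.33684199e-01,  8.45683530e-01, -4.51641054e-04, -5.82875638e-04]), 'force': array([ 0.76225399, -0.92054861, -0.20547491]), 'torque': array([0.04385189, 0.01888732, 0.00307673]), 'width': 0.99856192636358}
```

View pics/side0.png

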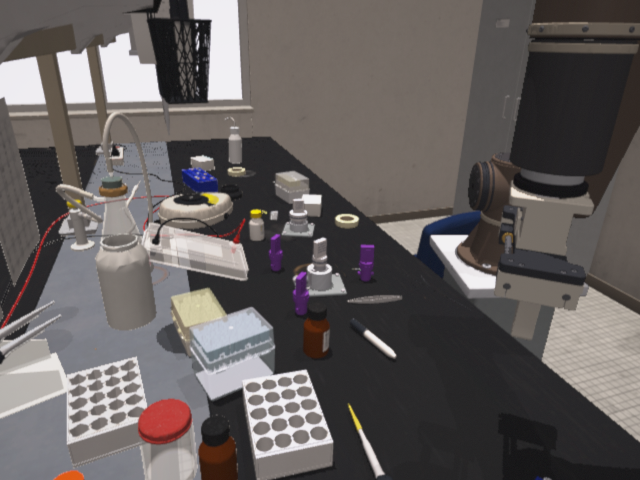

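View pics/top0.png

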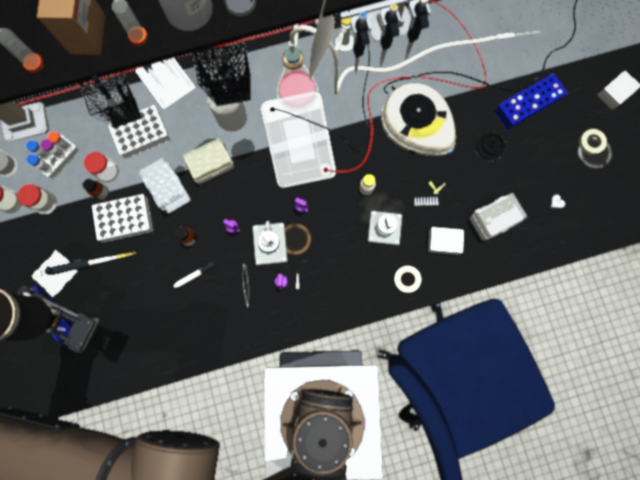

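Side view: station with a cartridge at (320,270), stand with a cartridge at (298,220), purple lookalikes at (276,253), (366,262), (301,293). Top view: station (268,240), stand (386,227), purple ones at (231,226), (301,205), (281,281).

Run:
```python
import cv2,numpy as np
t=cv2.imread("pics/top0.png"); s=cv2.imread("pics/side0.png")
a=cv2.resize(t[185:305,220:300],None,fx=5,fy=5,interpolation=cv2.INTER_CUBIC)
b=cv2.resize(t[185:305,350:430],None,fx=5,fy=5,interpolation=cv2.INTER_CUBIC)
cv2.imwrite("pics/topc.png",np.hstack([a,b]))
cv2.imwrite("pics/sidec.png",cv2.resize(s[185:325,235:415],None,fx=4.2,fy=4.2,interpolation=cv2.INTER_CUBIC))
```

```text
(no output)
```

View pics/topc.png

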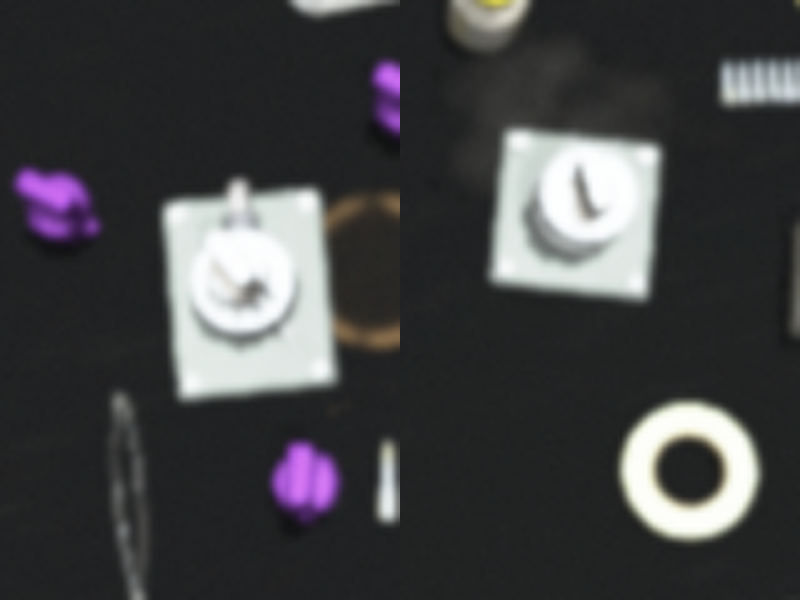

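View pics/sidec.png

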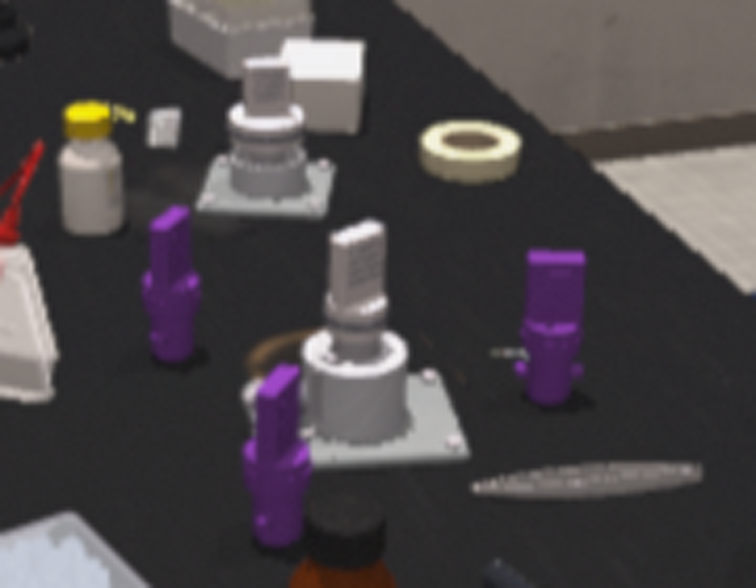

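```bash
cat > h.py <<'E'
import numpy as np,cv2
def cloud(d):
    K=np.array(d["camera_matrix"]);R=cv2.Rodrigues(np.array(d["rvec"]))[0];t=np.array(d["tvec"]).ravel()
    z=np.array(d["z_map"]);v,u=np.mgrid[:z.shape[0],:z.shape[1]]
    P=np.stack([(u-K[0,2])/K[0,0]*z,(v-K[1,2])/K[1,1]*z,z],-1)
    W=(P-t)@R; W[z<=0]=np.nan; return W
def ray(d,u,v,z):
    K=np.array(d["camera_matrix"]);R=cv2.Rodrigues(np.array(d["rvec"]))[0];t=np.array(d["tvec"]).ravel()
    c=-R.T@t; q=R.T@np.array([(u-K[0,2])/K[0,0],(v-K[1,2])/K[1,1],1]); return c+q*(z-c[2])/q[2]
def proj(d,p):
    return cv2.projectPoints(np.array(p,float).reshape(-1,3),np.array(d["rvec"]),np.array(d["tvec"]),np.array(d["camera_matrix"]),None)[0].reshape(-1,2)
E
python3 - <<'E'
from h import *
T=np.load("top0.npz");S=np.load("side0.npz");WT=cloud(T);WS=cloud(S)
for n,W,pts in(("top",WT,[(268,240),(386,227),(260,258),(250,285),(231,226),(301,205),(281,281),(446,240),(408,279)]),("side",WS,[(320,250),(320,280),(298,215),(345,295),(276,245),(366,255),(301,285),(346,220),(312,205)])):
    for u,v in pts: print(n,u,v,W[v,u].round(3))
# plates in top view by colour
c=T["color"].astype(int)
for n,(x0,x1,y0,y1) in dict(st=(248,292,215,270),sd=(362,410,205,250)).items():
    m=np.zeros(c.shape[:2],np.uint8); sub=c[y0:y1,x0:x1].min(-1)>110; m[y0:y1,x0:x1]=sub*255
    m=cv2.morphologyEx(m,cv2.MORPH_OPEN,np.ones((3,3)))
    cs=max(cv2.findContours(m,0,2)[0],key=cv2.contourArea)
    g=np.array([ray(T,u,v,.008)[:2] for u,v in cs[:,0]],np.float32)
    r=cv2.minAreaRect(g);print(n,r,cv2.boxPoints(r).round(4).tolist())
E
```

```text
top 268 240 [0.496 0.135 0.124]
top 386 227 [ 0.537 -0.196  0.057]
top 260 258 [0.463 0.17  0.009]
top 250 285 [ 0.386  0.201 -0.002]
top 231 226 [0.546 0.243 0.082]
top 301 205 [0.6   0.045 0.088]
top 281 281 [0.387 0.104 0.087]
top 446 240 [ 0.497 -0.368  0.044]
top 408 279 [ 0.392 -0.26  -0.003]
side 320 250 [0.508 0.148 0.099]
side 320 280 [0.508 0.169 0.033]
side 298 215 [ 0.549 -0.176  0.061]
side 345 295 [0.451 0.183 0.001]
side 276 245 [0.61  0.058 0.072]
side 366 255 [0.395 0.114 0.068]
side 301 285 [0.555 0.26  0.073]
side 346 220 [ 0.391 -0.281  0.002]
side 312 205 [ 0.499 -0.326  0.038]
st ((0.511233389377594, 0.14273154735565186), (0.12608608603477478, 0.09505835920572281), 4.318296909332275) [[0.4447999894618988, 0.18539999425411224], [0.45190000534057617, 0.09059999883174896], [0.5777000188827515, 0.10010000318288803], [0.5705000162124634, 0.1949000060558319]]
sd ((0.5461935997009277, -0.1984691619873047), (0.09417052567005157, 0.09431976079940796), 82.09546661376953) [[0.49300000071525574, -0.2386000007390976], [0.5863999724388123, -0.2515999972820282], [0.599399983882904, -0.1582999974489212], [0.5059999823570251, -0.1453000009059906]]
```

Run:
```python
from h import *
T=np.load("top0.npz");S=np.load("side0.npz")
def go(n,d,C,z=.008):
    g=np.array([ray(d,u,v,z)[:2] for u,v in C]); L=[np.linalg.norm(g[i]-g[i-1]) for i in range(4)]
    e=[np.arctan2(*(g[i]-g[i-1])[::-1]) for i in range(4)]
    print(n,g.mean(0).round(4),np.round(L,4),np.round(e,3),g.round(3).tolist())
go("station",T,[(253,226),(283.6,223),(287.6,261.4),(256.4,265)])
go("stand",T,[(371,211),(402.4,213.4),(399.6,245),(368,241.6)])
# dense clouds
for n,d in(("top",T),("side",S)):
    W=cloud(d); x,y,z=W[...,0],W[...,1],W[...,2]
    for nm,cx,cy in(("st",.507,.147),("sd",.546,-.198)):
        near=(abs(x-cx)<.07)&(abs(y-cy)<.07)
        for lo,hi in((.004,.012),(.026,.036),(.042,.056),(.06,.084),(.09,.12),(.096,.104),(.115,.13)):
            m=near&(z>lo)&(z<hi)
            if m.sum()>3: print(n,nm,lo,hi,m.sum(),np.median(x[m]).round(4),np.median(y[m]).round(4),"rng",x[m].min().round(3),x[m].max().round(3),y[m].min().round(3),y[m].max().round(3),"zmax",z[m].max().round(3))
# edges/upscaled crops with larger factor
img=S["color"][:,:,::-1]
cv2.imwrite("pics/s_st.png",cv2.resize(img[230:310,285:365],None,fx=7,fy=7,interpolation=cv2.INTER_CUBIC))
cv2.imwrite("pics/s_sd.png",cv2.resize(img[190:245,270:330],None,fx=10,fy=10,interpolation=cv2.INTER_CUBIC))
img=T["color"][:,:,::-1]
im=np.hstack([cv2.resize(img[220:270,248:298],None,fx=8,fy=8,interpolation=cv2.INTER_CUBIC),cv2.resize(img[205:255,362:412],None,fx=8,fy=8,interpolation=cv2.INTER_CUBIC)])
cv2.imwrite("pics/t_both.png",np.uint8(255*(im/255.)**1.8))
```

```text
station [0.5052 0.1402] [0.1168 0.0908 0.1153 0.0915] [ 0.083 -1.496 -3.053  1.662] [[0.56, 0.19], [0.566, 0.1], [0.452, 0.09], [0.443, 0.181]]
stand [ 0.5447 -0.1999] [0.0928 0.0932 0.0956 0.093 ] [-0.138 -1.675  3.002  1.436] [[0.596, -0.16], [0.586, -0.253], [0.492, -0.239], [0.504, -0.147]]
top st 0.004 0.012 687 0.4943 0.1379 rng 0.438 0.576 0.079 0.215 zmax 0.012
top st 0.026 0.036 51 0.5391 0.144 rng 0.477 0.566 0.115 0.156 zmax 0.036
top st 0.042 0.056 170 0.4983 0.1383 rng 0.477 0.533 0.114 0.172 zmax 0.055
top st 0.06 0.084 66 0.5017 0.141 rng 0.49 0.521 0.126 0.16 zmax 0.084
top st 0.09 0.12 32 0.5022 0.1404 rng 0.491 0.519 0.13 0.156 zmax 0.12
top st 0.096 0.104 5 0.4939 0.1348 rng 0.492 0.503 0.13 0.148 zmax 0.101
top st 0.115 0.13 49 0.5052 0.1433 rng 0.491 0.519 0.13 0.154 zmax 0.13
top sd 0.004 0.012 496 0.5347 -0.1928 rng 0.477 0.614 -0.268 -0.129 zmax 0.012
top sd 0.026 0.036 32 0.5244 -0.1814 rng 0.518 0.558 -0.212 -0.17 zmax 0.036
top sd 0.042 0.056 28 0.5301 -0.1913 rng 0.519 0.57 -0.225 -0.173 zmax 0.056
top sd 0.06 0.084 129 0.544 -0.1918 rng 0.521 0.57 -0.224 
[... 461 characters left out ...]
zmax 0.084
side st 0.09 0.12 153 0.5084 0.1483 rng 0.493 0.522 0.13 0.158 zmax 0.12
side st 0.096 0.104 38 0.5083 0.149 rng 0.493 0.522 0.133 0.156 zmax 0.104
side st 0.115 0.13 69 0.5086 0.1454 rng 0.494 0.522 0.131 0.157 zmax 0.125
side sd 0.004 0.012 254 0.5467 -0.1736 rng 0.48 0.61 -0.264 -0.144 zmax 0.012
side sd 0.026 0.036 95 0.5489 -0.1869 rng 0.521 0.573 -0.214 -0.17 zmax 0.036
side sd 0.042 0.056 65 0.5464 -0.1795 rng 0.521 0.573 -0.202 -0.17 zmax 0.056
side sd 0.06 0.084 132 0.5486 -0.1949 rng 0.522 0.573 -0.214 -0.173 zmax 0.083
side sd 0.09 0.12 58 0.5486 -0.1966 rng 0.533 0.564 -0.207 -0.19 zmax 0.104
side sd 0.096 0.104 35 0.5487 -0.1964 rng 0.534 0.564 -0.207 -0.19 zmax 0.104
```

View pics/s_st.png

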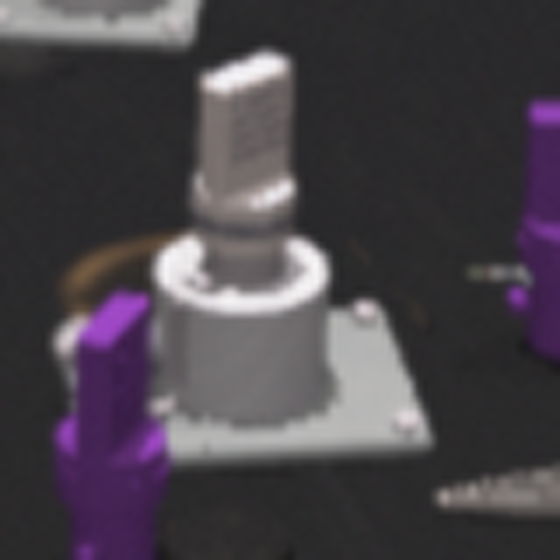

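View pics/s_sd.png

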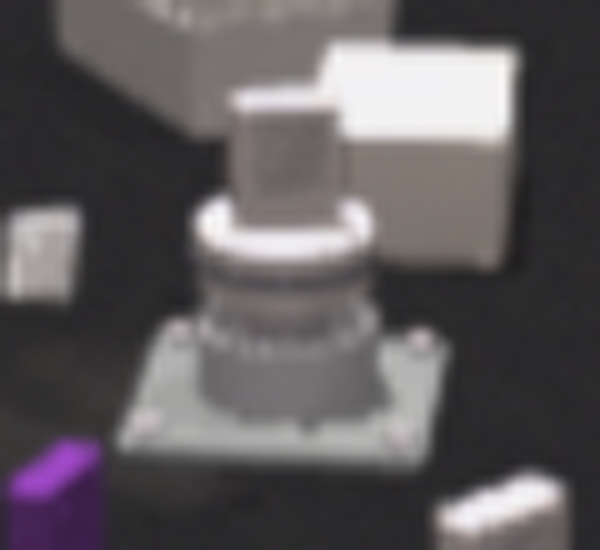

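View pics/t_both.png

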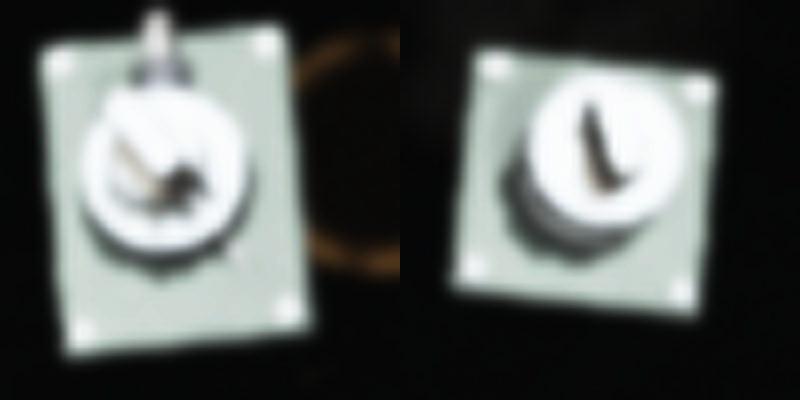

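Run:
```python
from h import *
for n in("top","side"):
    d=np.load(n+"0.npz");W=cloud(d);x,y,z=W[...,0],W[...,1],W[...,2];val=d["color"].min(-1)
    for nm,cx,cy,lo,hi in(("st",.507,.144,.117,.128),("sd",.546,-.198,.097,.108),("stbar",.507,.144,.09,.128),("sdbar",.546,-.198,.075,.108)):
        m=(np.hypot(x-cx,y-cy)<.03)&(z>lo)&(z<hi)
        if 'bar' not in nm: m&=val>100
        p=np.stack([x[m],y[m]],1).astype(np.float32)
        r=cv2.minAreaRect(p); (c,(w,h),a)=r
        if h>w:a+=90
        e=np.linalg.svd(p-p.mean(0),full_matrices=False)[2][0]
        print(n,nm,len(p),"rect",np.round(c,4),np.round((w,h),4),"yaw",round(np.radians(a),3),"pca",round(np.arctan2(e[1],e[0]),3),p.mean(0).round(4),"z",np.median(z[m]).round(4))
    # collar rim / cup ring points
    for nm,cx,cy,lo,hi,rr in(("collar",.507,.144,.012,.047,.036),("cup",.546,-.198,.012,.030,.036),("body",.546,-.198,.045,.06,.036)):
        m=(np.hypot(x-cx,y-cy)<rr)&(z>lo)&(z<hi)
        p=np.stack([x[m],y[m]],1).astype(float)
        from scipy.optimize import least_squares
        R={"collar":.029,"cup":.028,"body":.027}[nm]
        s=least_squares(lambda q:np.hypot(*(p-q).T)-R,[cx,cy],loss="soft_l1",f_scale=.002);print(n,nm,len(p),s.x.round(4),round(np.median(abs(s.fun)),4))
```

```text
top st 41 rect [0.5058 0.1431] [0.0306 0.0113] yaw 0.686 pca -2.452 [0.5064 0.1433] z 0.1211
top sd 45 rect [ 0.5449 -0.1989] [0.0295 0.012 ] yaw 0.175 pca -2.891 [ 0.5451 -0.1987] z 0.1008
top stbar 62 rect [0.5054 0.1427] [0.0319 0.0123] yaw 0.645 pca -2.468 [0.5042 0.142 ] z 0.1195
top sdbar 70 rect [ 0.5454 -0.1988] [0.033  0.0128] yaw 0.209 pca -2.893 [ 0.5439 -0.1977] z 0.0989
top collar 120 [0.5081 0.1431] 0.0027
top cup 52 [ 0.5463 -0.1985] 0.001
top body 98 [ 0.5489 -0.2004] 0.004
side st 55 rect [0.5095 0.1426] [0.0311 0.0139] yaw 0.689 pca 0.657 [0.509  0.1449] z 0.1221
side sd 35 rect [ 0.5489 -0.1969] [0.031  0.0124] yaw 0.339 pca 0.195 [ 0.5483 -0.1967] z 0.1018
side stbar 195 rect [0.5073 0.1412] [0.0363 0.0151] yaw 0.71 pca 0.605 [0.5084 0.1462] z 0.1092
side sdbar 110 rect [ 0.5481 -0.1966] [0.0323 0.0154] yaw 0.255 pca 0.174 [ 0.5485 -0.1963] z 0.0907
side collar 333 [0.5091 0.1404] 0.0009
side cup 112 [ 0.5481 -0.2015] 0.0016
side body 85 [ 0.5481 -0.2016] 0.0012
```

```bash
cat >> h.py <<'E'
from scipy.spatial.transform import Rotation as Ro
def need(p,yaw=None):
    from cell import ctrl
    s=ctrl.sense(); R=Ro.from_quat(s["tool_rot"]); x=R.as_matrix()[:,0]; y0=np.arctan2(x[1],x[0])
    yaw=y0 if yaw is None else yaw
    Rt=np.array([[np.cos(yaw),np.sin(yaw),0],[np.sin(yaw),-np.cos(yaw),0],[0,0,-1]]).T
    Rt=np.array([[np.cos(yaw),np.sin(yaw),0],[np.sin(yaw),-np.cos(yaw),0],[0,0,-1]])
    d=np.array(p)-s["tool_pos"]
    print("t",round(s["time"],2),"pos",s["tool_pos"].round(4),"yaw",round(y0,3),"q6",s["joint_pos"][5].round(2),"w",round(float(s["width"]),3),"F",np.round(s["force"],1))
    rv=(R.inv()*Ro.from_matrix(Rt)).as_rotvec()
    print("turn (tool)",rv.round(4)," then shift",(Rt.T@d).round(4),"now-axes shift",R.inv().apply(d).round(4))
E
python3 -c "
from h import *
need([.547,-.199,.2],-1.36)
T=np.load('top0.npz');W=cloud(T);x,y,z=W[...,0],W[...,1],W[...,2]
m=(abs(x-.46)<.06)&(abs(y+.06)<.06);print(m.sum(),np.nanmax(z[m]))
m=(abs(x-.5)<.05)&(abs(y-.05)<.03);print(m.sum(),np.nanmax(z[m]))
print(proj(T,[.46,-.06,0]))"
```

```text
t 0.1 pos [0.2903 0.6089 0.2257] yaw -2.016 q6 -0.29 w 0.999 F [ 0.8 -0.9 -0.2]
turn (tool) [ 3.000e-04 -1.500e-03 -6.557e-01]  then shift [ 0.8438 -0.082   0.0257] now-axes shift [ 0.6187 -0.5794  0.0267]
1642 0.01030478324283993
684 0.009750420713113878
[[338.68286959 257.64095497]]
```

```bash
python3 -m crank '[[[0.06,0,0,0,0,-0.16,0],[0.06,0,0,0,0,-0.16,0],[0.06,0,0,0,0,-0.16,0],[0.06,0,0,0,0,-0.16,0],[0.06,0,0,0,0,0,0]]]'; python3 -c "
from h import *
need([.547,-.199,.2],-1.36)"
```

```text
time: 0.72
tool_pos: [0.2536, 0.3171, 0.2263]
tool_rot: [0.774, -0.633, -0.0, 0.0]
force: [0.6, -0.7, 0.6]
width: 1.0
t 0.72 pos [0.2536 0.3171 0.2263] yaw -1.372 q6 0.38 w 1.0 F [ 0.6 -0.7  0.6]
turn (tool) [ 0.0001  0.     -0.0119]  then shift [ 0.5661 -0.1789  0.0263] now-axes shift [ 0.5639 -0.1857  0.0263]
```

```bash
python3 -m crank '[[[0.03,-0.05,0,0,0,-0.01,0],[0.03,-0.05,0,0,0,0,0],[0.05,-0.035,0,0,0,0,0],[0.055,-0.025,0,0,0,0,0],[0.06,0,0,0,0,0,0]]]';python3 -m crank '[[[0.06,0,0,0,0,0,0],[0.06,0,0,0,0,0,0],[0.06,0,0,0,0,0,0],[0.06,0,0,0,0,0,0],[0.05,-0.01,0,0,0,0,0]]]';  python3 -m crank '[[[0,0,0,0,0,0,0]]]';python3 -c "
from h import *
need([.547,-.199,.2],-1.36)"
```

```text
time: 1.35
tool_pos: [0.4576, 0.1293, 0.2259]
tool_rot: [0.776, -0.631, -0.0, 0.001]
force: [0.3, -0.6, -0.8]
width: 0.996
time: 1.98
tool_pos: [0.5249, -0.1532, 0.2266]
tool_rot: [0.776, -0.631, -0.0, -0.0]
force: [1.0, 1.1, 0.2]
width: 1.001
time: 2.1
tool_pos: [0.5254, -0.1538, 0.2255]
tool_rot: [0.774, -0.633, -0.001, 0.001]
force: [-0.7, 0.2, 0.3]
width: 1.0
t 2.1 pos [ 0.5254 -0.1538  0.2255] yaw -1.37 q6 1.7 w 1.0 F [-0.7  0.2  0.3]
turn (tool) [ 0.0018  0.     -0.0099]  then shift [ 0.0487 -0.0116  0.0255] now-axes shift [ 0.0485 -0.0122  0.0255]
```

```bash
python3 -m crank '[[[0.0485,-0.012,0,0,0,-0.01,0],[0,0,0.05,0,0,0,0],[0,0,0.05,0,0,0,0],[0,0,0.04,0,0,0,0],[0,0,0,0,0,0,0]]]';python3 - <<'E'
from h import *
need([.547,-.199,.067],-1.36)
from cell import eyes
d=eyes.capture("side");print(proj(d,[[.547,-.199,.1],[.507,.1415,.1]]))
cv2.imwrite("pics/side1.png",cv2.resize(d["color"][170:270,240:370,::-1],None,fx=6,fy=6,interpolation=cv2.INTER_CUBIC))
d=eyes.capture("top");cv2.imwrite("pics/top1.png",cv2.resize(d["color"][170:300,300:470,::-1],None,fx=4,fy=4,interpolation=cv2.INTER_CUBIC))
E
```

```text
time: 2.72
tool_pos: [0.5443, -0.1952, 0.0837]
tool_rot: [0.779, -0.627, -0.003, 0.002]
force: [-0.9, 0.2, 0.4]
width: 0.998
t 2.73 pos [ 0.5443 -0.1952  0.0837] yaw -1.356 q6 1.79 w 0.998 F [-0.9  0.2  0.4]
turn (tool) [0.0066 0.0021 0.0045]  then shift [ 0.0043 -0.0019  0.0167] now-axes shift [ 0.0044 -0.002   0.0166]
[[298.53538751 199.93976519]
 [320.29084736 248.52812203]]
```

View pics/side1.png

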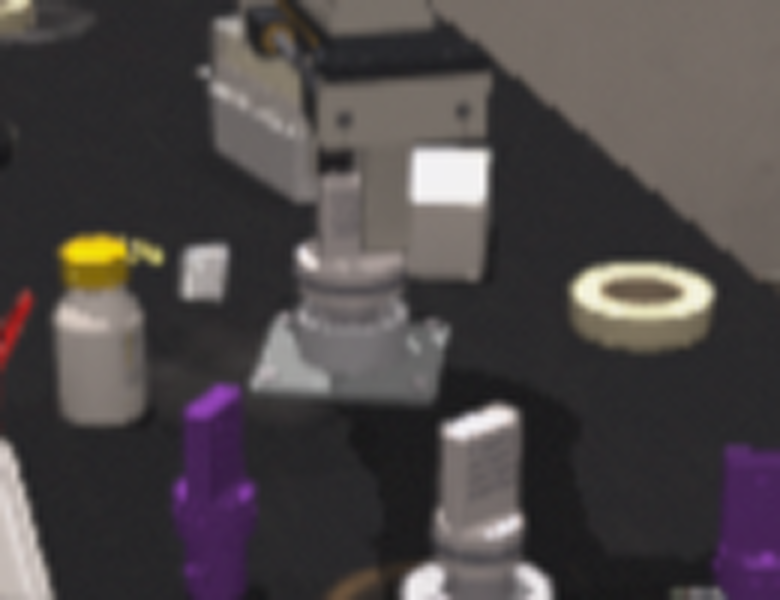

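```bash
python3 -m crank '[[[0.003,-0.001,0.015,0,0,0,0],[0,0,0,0,0,0,0],[0,0,0,0,0,0,0]]]';python3 -c "
from h import *
need([.547,-.199,.067],-1.36)"
```

```text
time: 3.2
tool_pos: [0.5488, -0.1987, 0.0723]
tool_rot: [0.779, -0.627, 0.0, -0.0]
force: [0.4, -0.1, -0.3]
width: 1.0
t 3.2 pos [ 0.5488 -0.1987  0.0723] yaw -1.356 q6 1.8 w 1.0 F [ 0.4 -0.1 -0.3]
turn (tool) [-0.0009 -0.0003  0.0044]  then shift [-0.0001  0.0019  0.0053] now-axes shift [-0.0001  0.0019  0.0052]
```

```bash
python3 -m crank '[[[0,0.001,0.004,0,0,0,0],[0,0,0,0,0,0,0.5],[0,0,0,0,0,0,1],[0,0,0,0,0,0,1],[0,0,0,0,0,0,1]]]';python3 -m crank '[[[0,0,0,0,0,0,1],[0,0,0,0,0,0,1],[0,0,0,0,0,0,1]]]';python3 -c "
from h import *
need([.547,-.199,.067],-1.36)"
```

```text
time: 3.82
tool_pos: [0.5476, -0.1989, 0.0676]
tool_rot: [0.779, -0.627, 0.0, -0.0]
force: [1.0, 0.2, -1.1]
width: 0.608
time: 4.2
tool_pos: [0.5475, -0.1989, 0.0676]
tool_rot: [0.779, -0.627, 0.0, -0.0]
force: [0.5, -0.3, -0.3]
width: 0.262
t 4.2 pos [ 0.5475 -0.1989  0.0676] yaw -1.356 q6 1.8 w 0.262 F [ 0.5 -0.3 -0.3]
turn (tool) [-0.      0.      0.0044]  then shift [0.     0.0005 0.0006] now-axes shift [0.     0.0005 0.0006]
```

```bash
python3 -m crank '[[[0,0,0,0,0,0,1],[0,0,0,0,0,0,1],[0,0,0,0,0,0,1]]]'; python3 -m crank '[[[0,0,-0.03,0,0,0,1],[0,0,-0.05,0,0,0,1],[0,0,-0.05,0,0,0,1],[0,0,-0.02,0,0,0,1],[0,0,0,0,0,0,1]]]';python3 -c "
from h import *
need([.46,-.06,.15],-1.36)"
```

```text
time: 4.58
tool_pos: [0.5474, -0.1989, 0.0674]
tool_rot: [0.779, -0.627, -0.0, 0.0]
force: [-0.4, -0.8, -2.0]
width: 0.138
time: 5.2
tool_pos: [0.5483, -0.1989, 0.2193]
tool_rot: [0.779, -0.627, 0.001, -0.001]
force: [-0.9, -0.3, -1.5]
width: 0.134
t 5.2 pos [ 0.5483 -0.1989  0.2193] yaw -1.356 q6 1.8 w 0.134 F [-0.9 -0.3 -1.5]
turn (tool) [-0.0035 -0.0009  0.0044]  then shift [-0.1543  0.0573  0.0693] now-axes shift [-0.1546  0.0568  0.0689]
```

```bash
python3 -m crank '[[[-0.05,0.019,0,0,0,0,1],[-0.05,0.019,0,0,0,0,1],[-0.05,0.019,0,0,0,0,1],[-0.004,0,0.05,0,0,0,1],[0,0,0.05,0,0,0,1]]]';python3 -m crank '[[[0,0,0.04,0,0,0,1],[0,0,0,0,0,0,1],[0,0,0,0,0,0,1]]]'
python3 - <<'E'
from h import *
need([.46,-.06,.055],-1.36)
from cell import eyes
d=eyes.capture("side")
cv2.imwrite("pics/side2.png",cv2.resize(d["color"][170:320,230:400,::-1],None,fx=4,fy=4,interpolation=cv2.INTER_CUBIC))
E
```

```text
time: 5.82
tool_pos: [0.4581, -0.0597, 0.1161]
tool_rot: [0.78, -0.626, 0.0, -0.001]
force: [0.5, 0.7, -2.2]
width: 0.138
time: 6.2
tool_pos: [0.4594, -0.0607, 0.0782]
tool_rot: [0.779, -0.627, 0.0, 0.0]
force: [0.2, 1.0, -1.9]
width: 0.134
t 6.2 pos [ 0.4594 -0.0607  0.0782] yaw -1.355 q6 1.49 w 0.134 F [ 0.2  1.  -1.9]
turn (tool) [ 0.0001 -0.0004  0.0047]  then shift [-0.0005 -0.0007  0.0232] now-axes shift [-0.0005 -0.0007  0.0232]
```

View pics/side2.png

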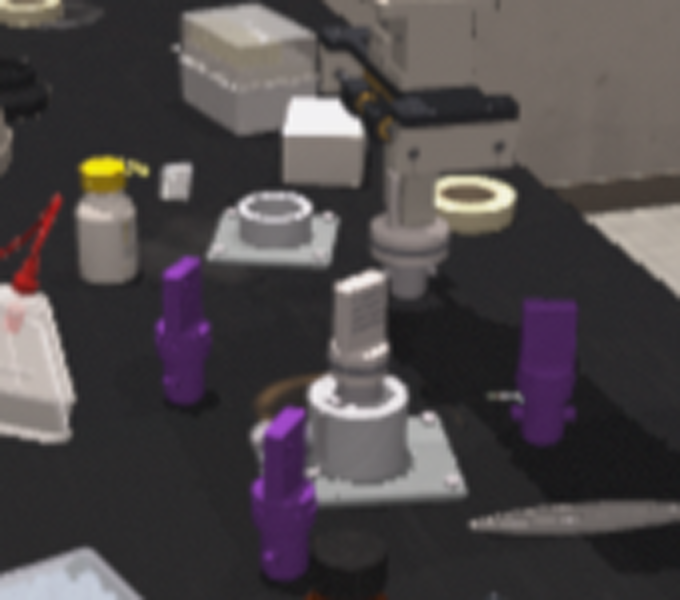

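```bash
python3 -m crank '[[[0,0,0.016,0,0,0,1],[0,0,0.003,0,0,0,1],[0,0,0.002,0,0,0,1],[0,0,0,0,0,0,1]]]'
python3 - <<'E'
from h import *
need([.46,-.06,.055],-1.36)
E
```

```text
time: 6.75
tool_pos: [0.4593, -0.0605, 0.0572]
tool_rot: [0.779, -0.627, 0.0, -0.0]
force: [-0.3, -0.1, -1.8]
width: 0.137
t 6.75 pos [ 0.4593 -0.0605  0.0572] yaw -1.356 q6 1.49 w 0.137 F [-0.3 -0.1 -1.8]
turn (tool) [-0.0011 -0.      0.0044]  then shift [-0.0004 -0.0008  0.0022] now-axes shift [-0.0004 -0.0007  0.0022]
```

```bash
python3 -m crank '[[[0,0,0.002,0,0,0,1],[0,0,0,0,0,0,1]]]'; python3 -m crank '[[[0,0,0.001,0,0,0,1],[0,0,0,0,0,0,1]]]'
```

```text
time: 7.0
tool_pos: [0.4596, -0.0605, 0.0553]
tool_rot: [0.779, -0.627, 0.0, -0.0]
force: [-1.1, 1.1, 5.5]
width: 0.139
time: 7.25
tool_pos: [0.4599, -0.0605, 0.0552]
tool_rot: [0.779, -0.627, 0.001, -0.001]
force: [-4.4, 1.8, 18.1]
width: 0.139
```

```bash
python3 -m crank '[[[0,0,-0.001,0,0,0,1],[0,0,0,0,0,0,0.6],[0,0,0,0,0,0,0.3],[0,0,0,0,0,0,0],[0,0,0,0,0,0,0]]]'; python3 -m crank '[[[0,0,-0.03,0,0,0,0],[0,0,-0.05,0,0,0,0],[0,0,-0.05,0,0,0,0],[0,0,0,0,0,-0.16,0],[0,0,0,0,0,-0.16,0]]]';python3 -m crank '[[[0,0,0,0,0,-0.16,0],[0,0,0,0,0,0,0]]]'
python3 - <<'E'
from h import *
need([.507,.1420,.15],-.87)
from cell import eyes
d=eyes.capture("side");np.savez("side3.npz",**d);img=d["color"][:,:,::-1]
a=cv2.resize(img[200:300,240:400],None,fx=5,fy=5,interpolation=cv2.INTER_CUBIC)
cv2.imwrite("pics/side3.png",a)
print(proj(d,[[.547,-.199,.032],[.4595,-.0605,.09]]))
E
```

```text
time: 7.88
tool_pos: [0.4589, -0.0607, 0.0545]
tool_rot: [0.779, -0.627, -0.0, 0.0]
force: [-0.1, 0.2, -0.5]
width: 0.531
time: 8.5
tool_pos: [0.4591, -0.0605, 0.1853]
tool_rot: [0.87, -0.493, 0.001, -0.001]
force: [-0.6, 0.5, -0.5]
width: 0.994
time: 8.75
tool_pos: [0.4588, -0.0606, 0.1845]
tool_rot: [0.905, -0.424, -0.0, 0.0]
force: [0.6, -1.4, 0.1]
width: 0.995
t 8.75 pos [ 0.4588 -0.0606  0.1845] yaw -0.877 q6 1.97 w 0.995 F [ 0.6 -1.4  0.1]
turn (tool) [ 0.0001  0.0001 -0.0067]  then shift [-0.1238 -0.1675  0.0345] now-axes shift [-0.1249 -0.1666  0.0345]
[[298.52724288 221.22299472]
 [332.29185445 219.94497968]]
```

View pics/side3.png

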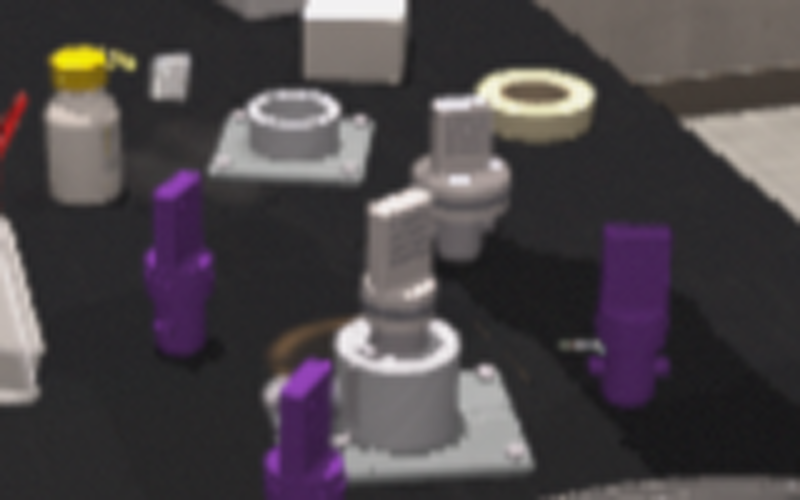

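Run:
```python
from h import *
d=np.load("side3.npz")
for p in([.507,.1415,.122],[.508,.143,.122],[.507,.1415,.05],[.508,.143,.05]): print(p,proj(d,p).round(1))
img=d["color"][:,:,::-1]
a=cv2.resize(img[232:302,295:355],None,fx=8,fy=8,interpolation=cv2.INTER_CUBIC)
for c in((.507,.1415,.05),):
    th=np.linspace(0,2*np.pi,60)
    for r in(.029,.015):
        q=(proj(d,[[c[0]+r*np.cos(t),c[1]+r*np.sin(t),.05] for t in th])-[295,232]+.5)*8
        for u,v in q: cv2.circle(a,(int(u),int(v)),1,(0,0,255),-1)
cv2.imwrite("pics/side3b.png",a)
```

```text
[0.507, 0.1415, 0.122] [[320.5 239.7]]
[0.508, 0.143, 0.122] [[320.1 240. ]]
[0.507, 0.1415, 0.05] [[319.9 268. ]]
[0.508, 0.143, 0.05] [[319.5 268.3]]
```

View pics/side3b.png

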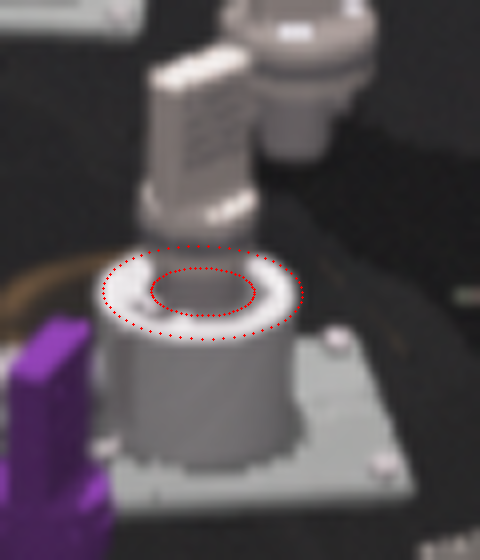

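```bash
python3 -m crank '[[[-0.04,-0.055,0,0,0,0,0],[-0.04,-0.055,0,0,0,0,0],[-0.043,-0.055,0,0,0,0,0],[0,0,0.03,0,0,0,0],[0,0,0,0,0,0,0]]]'
python3 - <<'E'
from h import *
need([.508,.1415,.0875],-.87)
from cell import eyes
d=eyes.capture("side")
cv2.imwrite("pics/side4.png",cv2.resize(d["color"][200:310,250:400,::-1],None,fx=5,fy=5,interpolation=cv2.INTER_CUBIC))
E
```

```text
time: 9.43
tool_pos: [0.501, 0.1215, 0.1525]
tool_rot: [0.905, -0.425, -0.001, 0.002]
force: [-0.6, -0.7, 0.5]
width: 1.003
t 9.43 pos [0.501  0.1215 0.1525] yaw -0.877 q6 1.65 w 1.003 F [-0.6 -0.7  0.5]
turn (tool) [ 0.0049  0.0009 -0.0075]  then shift [-0.0108 -0.0182  0.065 ] now-axes shift [-0.0109 -0.0184  0.0649]
```

View pics/side4.png

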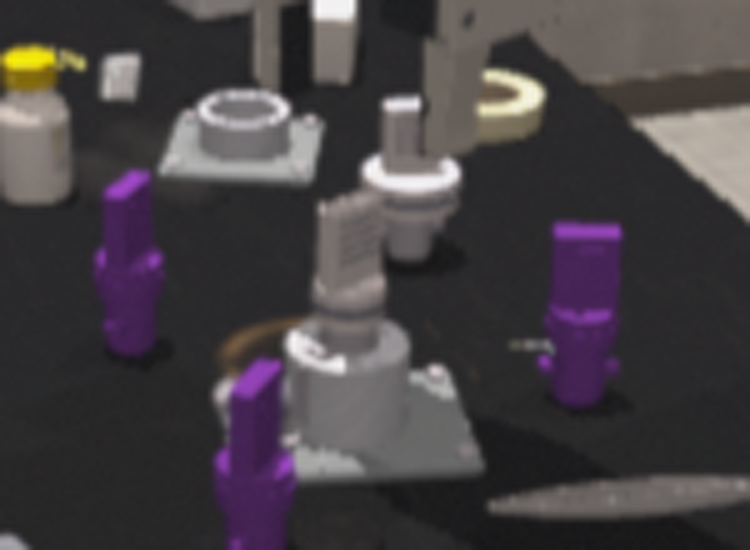

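```bash
python3 -m crank '[[[-0.0105,-0.0185,0,0,0,0,0],[0,0,0,0,0,0,0],[0,0,0.03,0,0,0,0],[0,0,0.03,0,0,0,0],[0,0,0,0,0,0,0]]]'
python3 - <<'E'
from h import *
need([.508,.1415,.0875],-.87)
E
```

```text
time: 10.1
tool_pos: [0.5091, 0.1406, 0.0935]
tool_rot: [0.905, -0.424, -0.001, 0.001]
force: [0.2, 0.7, 0.4]
width: 1.003
t 10.1 pos [0.5091 0.1406 0.0935] yaw -0.877 q6 1.62 w 1.003 F [0.2 0.7 0.4]
turn (tool) [ 0.0034  0.0004 -0.0068]  then shift [-0.0014  0.0002  0.006 ] now-axes shift [-0.0014  0.0002  0.006 ]
```

```bash
python3 -m crank '[[[-0.001,0,0.005,0,0,0,0.5],[0,0,0,0,0,0,1],[0,0,0,0,0,0,1],[0,0,0,0,0,0,1],[0,0,0,0,0,0,1]]]';python3 -m crank '[[[0,0,0,0,0,0,1],[0,0,0,0,0,0,1],[0,0,0,0,0,0,1],[0,0,0,0,0,0,1],[0,0,0,0,0,0,1]]]'
python3 - <<'E'
from h import *
need([.508,.1415,.0875],-.87)
E
```

```text
time: 10.72
tool_pos: [0.5095, 0.1425, 0.0898]
tool_rot: [0.906, -0.424, 0.0, -0.0]
force: [0.2, 0.8, -0.2]
width: 0.494
time: 11.35
tool_pos: [0.5095, 0.1424, 0.0896]
tool_rot: [0.906, -0.424, 0.0, 0.0]
force: [0.6, -0.5, 0.0]
width: 0.13
t 11.35 pos [0.5095 0.1424 0.0896] yaw -0.876 q6 1.62 w 0.13 F [ 0.6 -0.5  0. ]
turn (tool) [ 0.     -0.     -0.0056]  then shift [-0.0003  0.0017  0.0021] now-axes shift [-0.0003  0.0017  0.0021]
```

```bash
python3 -m crank '[[[0,0,-0.01,0,0,0,1],[0,0,-0.02,0,0,0,1],[0,0,-0.03,0,0,0,1],[0,0,-0.04,0,0,0,1],[0,0,0,0,0,0,1]]]'
python3 - <<'E'
from h import *
need([.5475,-.199,.15],-.87)
from cell import eyes
d=eyes.capture("side");np.savez("side5.npz",**d)
cv2.imwrite("pics/side5.png",cv2.resize(d["color"][180:310,250:400,::-1],None,fx=4,fy=4,interpolation=cv2.INTER_CUBIC))
E
```

```text
time: 11.98
tool_pos: [0.5113, 0.1433, 0.1935]
tool_rot: [0.906, -0.424, 0.002, -0.003]
force: [-0.2, 0.2, -1.9]
width: 0.138
t 11.97 pos [0.5113 0.1433 0.1935] yaw -0.875 q6 1.62 w 0.138 F [-0.2  0.2 -1.9]
turn (tool) [-0.0066 -0.0013 -0.0051]  then shift [0.285  0.1931 0.0435] now-axes shift [0.2859 0.1919 0.0426]
```

View pics/side5.png

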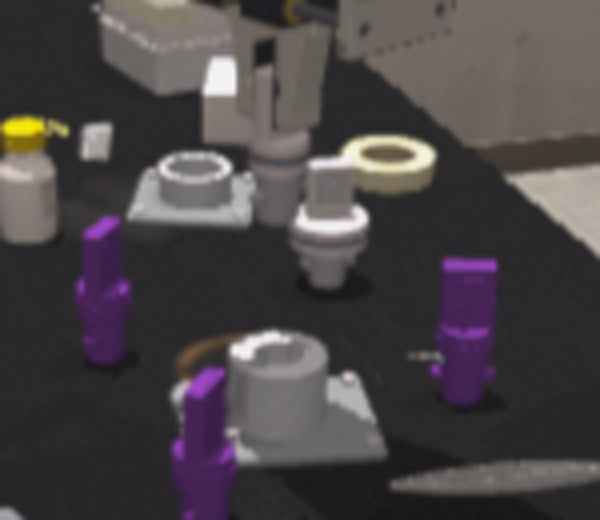

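```bash
python3 -m crank '[[[0.048,0.032,0,0,0,0,1],[0.048,0.032,0,0,0,0,1],[0.048,0.032,0,0,0,0,1],[0.048,0.032,0,0,0,0,1],[0.048,0.032,0,0,0,0,1]]]';python3 -m crank '[[[0.045,0.032,0,0,0,0,1],[0,0,0,0,0,0,1],[0,0,0.03,0,0,0,1],[0,0,0,0,0,0,1]]]'
python3 - <<'E'
from h import *
need([.5475,-.199,.07],-.87)
from cell import eyes
d=eyes.capture("side");np.savez("side6.npz",**d)
cv2.imwrite("pics/side6.png",cv2.resize(d["color"][160:260,240:370,::-1],None,fx=6,fy=6,interpolation=cv2.INTER_CUBIC))
E
```

```text
time: 12.65
tool_pos: [0.5397, -0.1462, 0.1888]
tool_rot: [0.906, -0.424, -0.001, 0.0]
force: [1.8, 0.6, 0.6]
width: 0.134
time: 13.15
tool_pos: [0.5424, -0.1988, 0.1569]
tool_rot: [0.906, -0.424, -0.003, 0.001]
force: [0.1, -0.5, -1.1]
width: 0.137
t 13.15 pos [ 0.5424 -0.1988  0.1569] yaw -0.876 q6 2.28 w 0.137 F [ 0.1 -0.5 -1.1]
turn (tool) [ 0.0037  0.0044 -0.006 ]  then shift [ 0.0035 -0.0038  0.0869] now-axes shift [ 0.0038 -0.0041  0.0869]
```

View pics/side6.png

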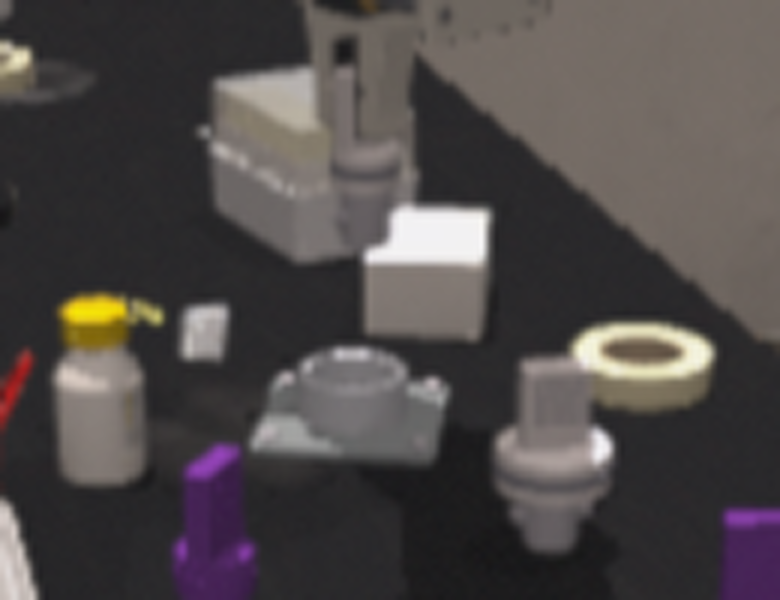

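```bash
python3 -m crank '[[[0.004,-0.004,0,0,0,0,1],[0,0,0.03,0,0,0,1],[0,0,0.025,0,0,0,1],[0,0,0,0,0,0,1]]]'
python3 - <<'E'
from h import *
need([.5475,-.199,.07],-.87)
from cell import eyes
d=eyes.capture("side");np.savez("side6.npz",**d)
cv2.imwrite("pics/side7.png",cv2.resize(d["color"][180:260,260:350,::-1],None,fx=7,fy=7,interpolation=cv2.INTER_CUBIC))
E
```

```text
time: 13.7
tool_pos: [0.5498, -0.1995, 0.1038]
tool_rot: [0.906, -0.424, -0.001, 0.0]
force: [-0.2, -0.3, -0.1]
width: 0.139
t 13.7 pos [ 0.5498 -0.1995  0.1038] yaw -0.875 q6 2.28 w 0.139 F [-0.2 -0.3 -0.1]
turn (tool) [ 0.0017  0.0016 -0.0051]  then shift [-0.0019  0.0014  0.0338] now-axes shift [-0.0018  0.0014  0.0338]
```

View pics/side7.png

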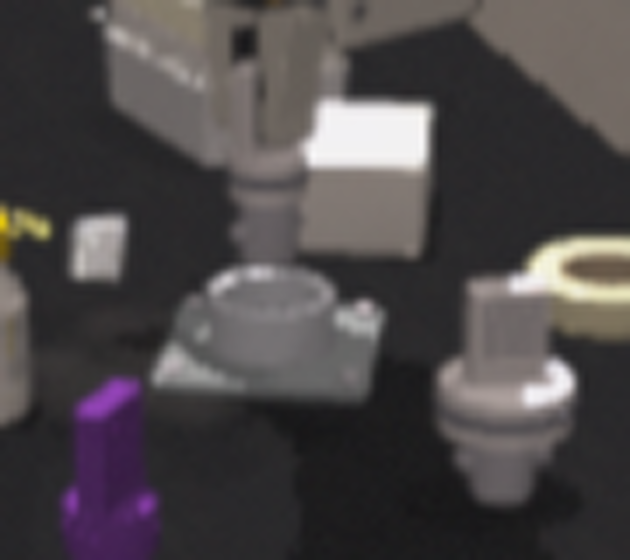

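```bash
python3 -m crank '[[[-0.0005,0.0005,0.01,0,0,0,1],[0,0,0.01,0,0,0,1],[0,0,0.006,0,0,0,1],[0,0,0,0,0,0,1]]]'; python3 -m crank '[[[0,0,0.004,0,0,0,1],[0,0,0,0,0,0,1]]]'
```

```text
time: 14.25
tool_pos: [0.5491, -0.1999, 0.078]
tool_rot: [0.906, -0.424, -0.0, 0.0]
force: [-0.8, -0.5, -1.2]
width: 0.133
time: 14.5
tool_pos: [0.5494, -0.1999, 0.0744]
tool_rot: [0.906, -0.424, -0.0, 0.0]
force: [-0.5, 1.0, -0.0]
width: 0.136
```

Foot is now below the rim with no side force; down to the floor.

```bash
python3 -m crank '[[[0,0,0.003,0,0,0,1],[0,0,0,0,0,0,1]]]'; python3 -m crank '[[[0,0,0.002,0,0,0,1],[0,0,0,0,0,0,1]]]'
```

```text
time: 14.75
tool_pos: [0.5493, -0.1999, 0.0714]
tool_rot: [0.906, -0.424, -0.0, 0.0]
force: [-0.4, -0.5, -0.9]
width: 0.135
time: 15.0
tool_pos: [0.5496, -0.1999, 0.0696]
tool_rot: [0.906, -0.424, 0.0, -0.0]
force: [1.0, 0.1, -1.6]
width: 0.138
```

```bash
python3 -m crank '[[[0,0,0.001,0,0,0,1],[0,0,0,0,0,0,1]]]'; python3 -m crank '[[[0,0,0.001,0,0,0,1],[0,0,0,0,0,0,1]]]'
```

```text
time: 15.25
tool_pos: [0.5496, -0.1999, 0.0695]
tool_rot: [0.906, -0.424, 0.0, 0.0]
force: [-3.1, 0.7, 7.8]
width: 0.135
time: 15.5
tool_pos: [0.5497, -0.2, 0.0695]
tool_rot: [0.906, -0.424, 0.001, 0.0]
force: [-5.5, 2.5, 15.5]
width: 0.138
```

```bash
python3 -m crank '[[[0,0,-0.0015,0,0,0,1],[0,0,0,0,0,0,0.6],[0,0,0,0,0,0,0.2],[0,0,0,0,0,0,0],[0,0,0,0,0,0,0]]]'; python3 -m crank '[[[0,0,0,0,0,0,0],[0,0,-0.03,0,0,0,0],[0,0,-0.05,0,0,0,0],[0,0,-0.03,0,0,0.16,0],[0,0,0,0,0,0.16,0]]]';python3 -m crank '[[[0,0,0,0,0,0.16,0],[0,0,0,0,0,0,0]]]'
python3 - <<'E'
from h import *
need([.4595,-.0605,.12],-1.356)
from cell import eyes
d=eyes.capture("side");np.savez("side8.npz",**d)
cv2.imwrite("pics/side8.png",cv2.resize(d["color"][180:260,260:350,::-1],None,fx=7,fy=7,interpolation=cv2.INTER_CUBIC))
print(proj(d,[.5495,-.1999,.102]),proj(d,[.4595,-.0605,.09]))
E
```

```text
time: 16.12
tool_pos: [0.5494, -0.1999, 0.0689]
tool_rot: [0.906, -0.424, -0.0, 0.0]
force: [-0.3, -1.0, 0.9]
width: 0.529
time: 16.75
tool_pos: [0.5511, -0.2002, 0.1823]
tool_rot: [0.825, -0.565, 0.002, -0.001]
force: [-0.4, -0.9, -0.2]
width: 0.996
time: 17.0
tool_pos: [0.5494, -0.1999, 0.1791]
tool_rot: [0.779, -0.627, 0.0, -0.0]
force: [0.6, 0.8, 0.0]
width: 1.004
t 17.0 pos [ 0.5494 -0.1999  0.1791] yaw -1.355 q6 1.8 w 1.004 F [0.6 0.8 0. ]
turn (tool) [-0.0001 -0.      0.0015]  then shift [-0.1554  0.0581  0.0591] now-axes shift [-0.1555  0.0579  0.0591]
[[297.6847337  199.20760285]] [[332.29185445 219.94497968]]
```

View pics/side8.png

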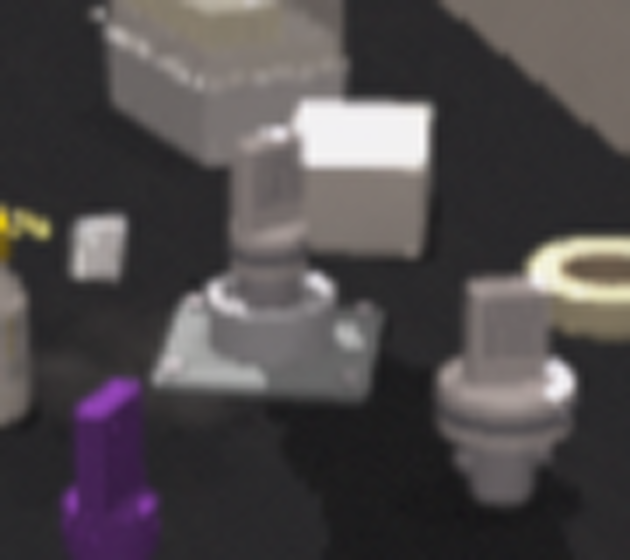

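Slim stands upright in the cup (crop 270,290); broad stands where parked (crop 505,390). Now the broad one.

```bash
python3 -m crank '[[[-0.05,0.019,0,0,0,0,0],[-0.05,0.019,0,0,0,0,0],[-0.05,0.019,0,0,0,0,0],[-0.005,0.001,0.03,0,0,0,0],[0,0,0.03,0,0,0,0]]]'; python3 -m crank '[[[0,0,0.03,0,0,0,0],[0,0,0,0,0,0,0],[0,0,0,0,0,0,0]]]';python3 - <<'E'
from h import *
need([.4595,-.0605,.0555],-1.356)
E
```

```text
time: 17.68
tool_pos: [0.4599, -0.0598, 0.1191]
tool_rot: [0.781, -0.625, 0.001, -0.001]
force: [-0.0, -0.2, -0.2]
width: 0.999
time: 18.05
tool_pos: [0.4604, -0.0608, 0.0899]
tool_rot: [0.78, -0.626, 0.0, -0.0]
force: [-0.4, 0.1, 0.8]
width: 1.001
t 18.05 pos [ 0.4604 -0.0608  0.0899] yaw -1.354 q6 1.49 w 1.001 F [-0.4  0.1  0.8]
turn (tool) [-0.0007 -0.0003  0.0022]  then shift [-0.0005  0.0008  0.0344] now-axes shift [-0.0005  0.0009  0.0344]
```

```bash
python3 -m crank '[[[-0.0005,0.001,0.02,0,0,0,0],[0,0,0.013,0,0,0,0.3],[0,0,0,0,0,0,1],[0,0,0,0,0,0,1],[0,0,0,0,0,0,1]]]'; python3 -m crank '[[[0,0,0,0,0,0,1],[0,0,0,0,0,0,1],[0,0,0,0,0,0,1],[0,0,0,0,0,0,1],[0,0,0,0,0,0,1]]]';python3 -m crank '[[[0,0,0,0,0,0,1]]]';python3 - <<'E'
from h import *
need([.4595,-.0605,.0555],-1.356)
E
```

```text
time: 18.68
tool_pos: [0.4592, -0.0605, 0.0567]
tool_rot: [0.779, -0.627, 0.0, -0.0]
force: [-0.6, 0.0, -0.4]
width: 0.605
time: 19.3
tool_pos: [0.4586, -0.0606, 0.0561]
tool_rot: [0.779, -0.627, -0.0, 0.0]
force: [0.0, 1.0, 0.6]
width: 0.138
time: 19.42
tool_pos: [0.4587, -0.0606, 0.0561]
tool_rot: [0.779, -0.627, 0.0, 0.0]
force: [0.0, 0.1, 0.9]
width: 0.139
t 19.43 pos [ 0.4587 -0.0606  0.0561] yaw -1.356 q6 1.49 w 0.139 F [0.  0.1 0.9]
turn (tool) [ 0.     -0.0001  0.0005]  then shift [ 0.0001 -0.0008  0.0006] now-axes shift [ 0.0001 -0.0008  0.0006]
```

```bash
python3 -m crank '[[[0,0,-0.02,0,0,0,1],[0,0,-0.05,0,0,0,1],[0,0,-0.05,0,0,0,1],[0,0,0,0,0,0,1]]]'
python3 - <<'E'
from h import *
need([.508,.142,.15],-.85)
from cell import eyes
d=eyes.capture("side");np.savez("side9.npz",**d); e=eyes.capture("top");np.savez("top9.npz",**e)
a=cv2.resize(d["color"][240:310,300:370,::-1],(560,560),interpolation=cv2.INTER_CUBIC)
b=cv2.resize(d["color"][175:245,300:360,::-1],(480,560),interpolation=cv2.INTER_CUBIC)
cv2.imwrite("pics/side9.png",cv2.resize(np.hstack([a,b]),(780,420)))
cv2.imwrite("pics/top9.png",np.uint8(255*(cv2.resize(e["color"][220:270,245:295,::-1],(600,600),interpolation=cv2.INTER_CUBIC)/255.)**1.8))
E
```

```text
time: 19.92
tool_pos: [0.4611, -0.0601, 0.1798]
tool_rot: [0.779, -0.627, 0.002, -0.003]
force: [0.8, 0.1, -1.3]
width: 0.135
t 19.93 pos [ 0.4611 -0.0601  0.1798] yaw -1.355 q6 1.49 w 0.135 F [ 0.8  0.1 -1.3]
turn (tool) [-0.0074 -0.0021 -0.5051]  then shift [-0.1209 -0.1687  0.0298] now-axes shift [-0.1874 -0.0889  0.0304]
```

View pics/side9.png

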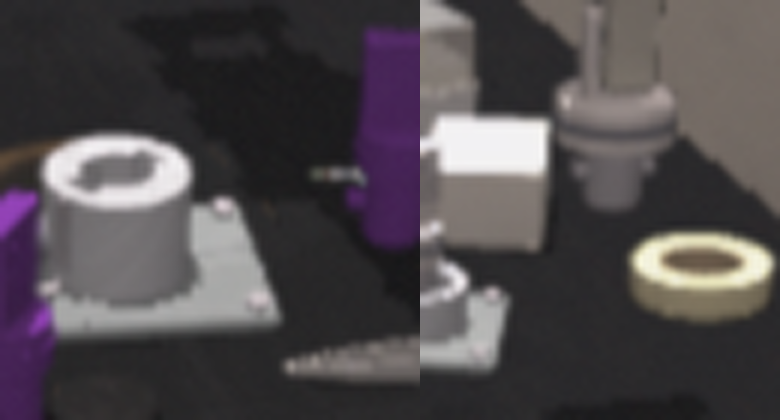

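View pics/top9.png

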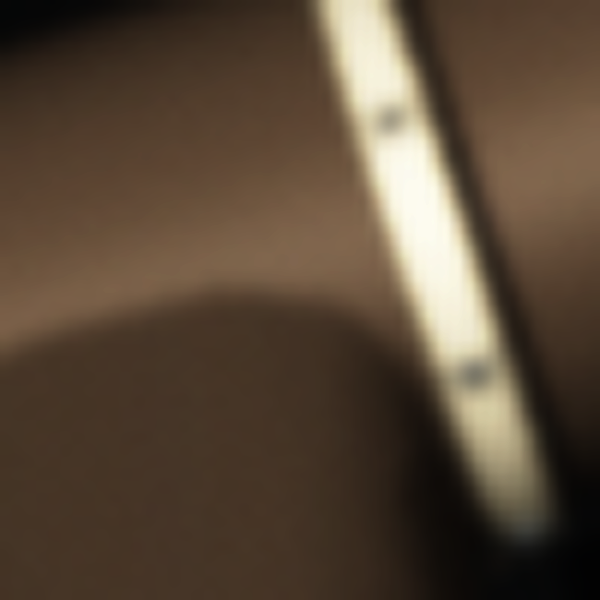

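Run:
```python
from h import *
d=np.load("side9.npz");x0,y0,f=298,254,8
g=cv2.cvtColor(np.array(d["color"]),cv2.COLOR_RGB2GRAY)
print(g[268,300:345])
big=cv2.resize(g[y0:y0+30,x0:x0+44],None,fx=f,fy=f,interpolation=cv2.INTER_CUBIC)
for th in(165,180,195):
    m=(big>th).astype(np.uint8)
    cs,h=cv2.findContours(m,cv2.RETR_CCOMP,2)
    for c,hh in zip(cs,h[0]):
        A=cv2.contourArea(c)
        if A<2000: continue
        px=c[:,0].astype(float)/f-.5+.5/f+[x0,y0]
        w=np.array([ray(d,u,v,.05)[:2] for u,v in px]).astype(np.float32)
        M=cv2.moments(w); 
        r=cv2.minAreaRect(w); mu=M; ang=.5*np.arctan2(2*mu["mu11"],mu["mu20"]-mu["mu02"])
        print(th,"hole" if hh[3]>=0 else "outer",A,"c",round(M["m10"]/M["m00"],4),round(M["m01"]/M["m00"],4),"ang",round(ang,3),"rect",np.round(r[0],4),np.round(r[1],4),round(r[2],1),"ellipse",np.round(cv2.fitEllipse(w*1000)[0],1))
# bar/body silhouette of held broad: top of body etc
P=cloud(d);m=(np.hypot(P[...,0]-.4611,P[...,1]+.0601)<.035)
for lo,hi in((.148,.158),(.124,.15),(.126,.136),(.162,.172),(.18,.21)):
    q=P[m&(P[...,2]>lo)&(P[...,2]<hi)]; print(lo,hi,len(q),q.min(0).round(4),q.max(0).round(4))
```

```text
[ 62  55  49  45  45  46  83 166 230 232 231 229 221 156 108 103 104 112
 114 114 115 112 106 110 115 157 228 232 235 233 230 169  72  44  43  42
  43  44  42  40  33  29  27  29  30]
165 outer 3872.5 c 0.4753 0.1983 ang -1.464 rect [0.4743 0.1954] [0.04   0.0209] 88.0 ellipse [475.1 198.7]
165 outer 14527.0 c 0.509 0.1422 ang 1.407 rect [0.509  0.1424] [0.0588 0.0559] 88.0 ellipse [509.  142.1]
165 hole 4108.0 c 0.5096 0.1416 ang 0.669 rect [0.5099 0.1415] [0.0385 0.027 ] 18.4 ellipse [509.7 141.8]
180 outer 13893.0 c 0.509 0.1421 ang 1.376 rect [0.509  0.1425] [0.0575 0.0553] 88.0 ellipse [508.9 142. ]
180 hole 4610.5 c 0.5096 0.1416 ang 0.704 rect [0.5099 0.1415] [0.0406 0.0291] 18.1 ellipse [509.6 141.7]
195 outer 13144.0 c 0.5089 0.1421 ang 1.179 rect [0.5091 0.1425] [0.055  0.0546] 88.0 ellipse [508.9 141.9]
195 hole 5152.5 c 0.5096 0.1417 ang 0.739 rect [0.5098 0.1416] [0.0421 0.0311] 17.5 ellipse [509.5 141.9]
0.148 0.158 23 [ 0.4364 -0.0619  0.1483] [ 0.4888 -0.0322  0.1579]
0.124 0.15 90 [ 0.4457 -0.0683  0.1246] [ 0.4807 -0.045   0.1499]
0.126 0.136 33 [ 0.4512 -0.0683  0.1264] [ 0.4749 -0.0455  0.136 ]
0.162 0.172 75 [ 0.437  -0.0659  0.1621] [ 0.4894 -0.0291  0.1719]
0.18 0.21 130 [ 0.4463 -0.058   0.1808] [ 0.4773 -0.0329  0.2096]
```

```bash
python3 -m crank '[[[0,0,0,0,0,-0.165,1],[0,0,0,0,0,-0.165,1],[0,0,0,0,0,-0.165,1],[-0.04,-0.055,0,0,0,0,1],[-0.04,-0.055,0,0,0,0,1]]]'; python3 -m crank '[[[-0.04,-0.055,0,0,0,0,1],[0,0,0,0,0,0,1],[0,0,0,0,0,0,1]]]'
python3 - <<'E'
from h import *
need([.509,.142,.125],-.86)
E
```

```text
time: 20.65
tool_pos: [0.4866, 0.0615, 0.1744]
tool_rot: [0.908, -0.418, -0.001, 0.001]
force: [2.5, 0.0, -1.0]
width: 0.137
time: 21.02
tool_pos: [0.5006, 0.1216, 0.1741]
tool_rot: [0.909, -0.417, -0.001, 0.002]
force: [0.2, -0.5, -1.4]
width: 0.135
t 21.02 pos [0.5006 0.1216 0.1741] yaw -0.86 q6 1.66 w 0.135 F [ 0.2 -0.5 -1.4]
turn (tool) [0.0038 0.0007 0.0001]  then shift [-0.01   -0.0197  0.0491] now-axes shift [-0.0099 -0.0199  0.0491]
```

```bash
python3 -m crank '[[[-0.01,-0.0195,0,0,0,0,1],[0,0,0.03,0,0,0,1],[0,0,0.02,0,0,0,1],[0,0,0,0,0,0,1],[0,0,0,0,0,0,1]]]'
cat > chk.py <<'E'
from h import *
import sys
from cell import eyes,ctrl
d=eyes.capture("side");s=ctrl.sense();t=s["tool_pos"]
need([.509,.142,.1121],-.86)
P=cloud(d);m=(np.hypot(P[...,0]-.509,P[...,1]-.142)<.04);zf=t[2]-.0561
for nm,lo,hi in(("stem",.003,.012),("body",.032,.048),("bar",.055,.088)):
    k=m&(P[...,2]>zf+lo)&(P[...,2]<zf+hi)
    q=P[k];vs,us=np.nonzero(k)
    rows=[(v,us[vs==v].min(),us[vs==v].max()) for v in np.unique(vs)]
    mid=np.median([(a+b)/2 for v,a,b in rows]);print(nm,len(q),"x",q[:,0].min().round(4),q[:,0].max().round(4),"mid",((q[:,0].min()+q[:,0].max())/2).round(4),"pxmid",mid, "ymax",q[:,1].max().round(4))
print("pred px collar axis at z",[proj(d,[.509,.142,zf+h])[0].round(1).tolist() for h in(0,.007,.04)])
img=d["color"][205:295,285:360,::-1]
cv2.imwrite(sys.argv[1],cv2.resize(img,None,fx=6.6,fy=6.6,interpolation=cv2.INTER_CUBIC))
E
python3 chk.py pics/s10.png
```

```text
time: 21.65
tool_pos: [0.5106, 0.1421, 0.1268]
tool_rot: [0.909, -0.417, 0.0, -0.0]
force: [0.6, -0.4, -1.1]
width: 0.137
t 21.7 pos [0.5107 0.1423 0.127 ] yaw -0.861 q6 1.64 w 0.138 F [ 0.3 -0.4 -1.3]
turn (tool) [-0.0014 -0.0004 -0.001 ]  then shift [-0.0009  0.0015  0.0149] now-axes shift [-0.0009  0.0015  0.0149]
stem 34 x 0.5007 0.5237 mid 0.5122 pxmid 318.0 ymax 0.1563
body 150 x 0.4854 0.5379 mid 0.5116 pxmid 318.5 ymax 0.1719
bar 252 x 0.4887 0.5331 mid 0.5109 pxmid 319.0 ymax 0.1681
pred px collar axis at z [[319.2, 260.0], [319.3, 257.3], [319.5, 244.3]]
```

View pics/s10.png

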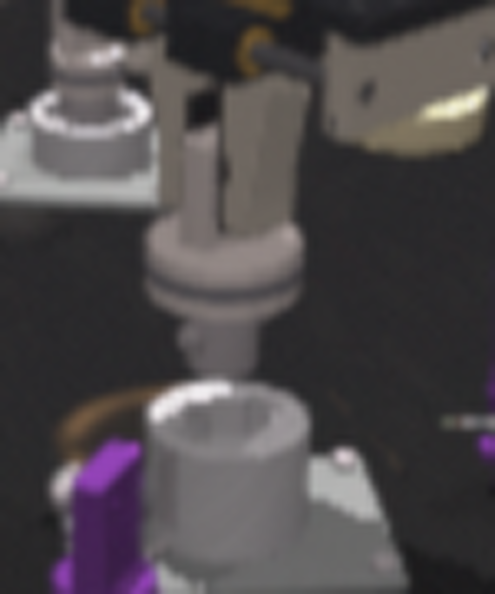

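```bash
python3 -m crank '[[[-0.0005,0.0025,0.006,0,0,0,1],[0,0,0,0,0,0,1],[0,0,0,0,0,0,1]]]'; python3 chk.py pics/s11.png
```

```text
time: 22.08
tool_pos: [0.5078, 0.141, 0.1203]
tool_rot: [0.909, -0.417, 0.0, -0.0]
force: [-0.2, -0.5, -0.9]
width: 0.135
t 22.12 pos [0.5079 0.141  0.1203] yaw -0.86 q6 1.64 w 0.133 F [-0.4 -0.2 -0.9]
turn (tool) [-0.0004 -0.0001 -0.0005]  then shift [-0.     -0.0015  0.0082] now-axes shift [-0.     -0.0015  0.0082]
stem 37 x 0.4983 0.5215 mid 0.5099 pxmid 319.5 ymax 0.1546
body 149 x 0.4833 0.5355 mid 0.5094 pxmid 319.5 ymax 0.1701
bar 249 x 0.4861 0.5306 mid 0.5083 pxmid 320.0 ymax 0.1665
pred px collar axis at z [[319.1, 262.6], [319.2, 259.9], [319.5, 247.0]]
```

View pics/s11.png

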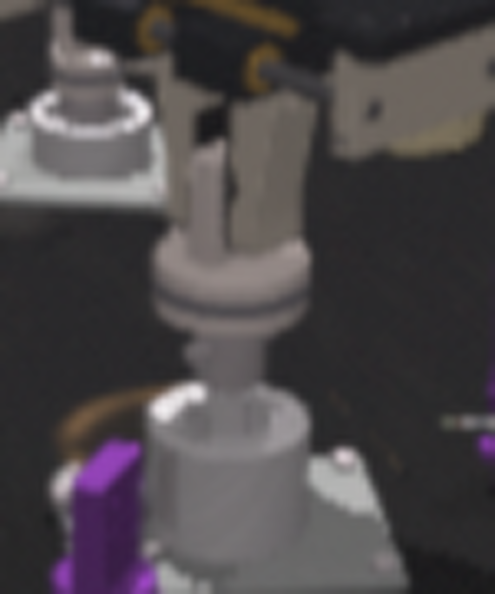

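```bash
python3 -m crank '[[[0,-0.0005,0.008,0,0,0,1],[0,0,0.004,0,0,0,1],[0,0,0,0,0,0,1]]]'; python3 -m crank '[[[0,0,0.003,0,0,0,1],[0,0,0,0,0,0,1]]]';python3 -m crank '[[[0,0,0.003,0,0,0,1],[0,0,0,0,0,0,1]]]'
```

```text
time: 22.5
tool_pos: [0.5078, 0.1411, 0.1074]
tool_rot: [0.909, -0.417, -0.0, 0.001]
force: [0.6, -0.2, -1.9]
width: 0.134
time: 22.75
tool_pos: [0.5081, 0.1412, 0.1049]
tool_rot: [0.909, -0.417, -0.0, 0.0]
force: [-1.0, -0.1, -1.4]
width: 0.136
time: 23.0
tool_pos: [0.508, 0.1412, 0.1018]
tool_rot: [0.909, -0.417, -0.0, 0.0]
force: [-0.2, 0.5, -1.2]
width: 0.132
```

```bash
python3 -m crank '[[[0,0,0.004,0,0,0,1],[0,0,0.003,0,0,0,1],[0,0,0,0,0,0,1]]]'; python3 -m crank '[[[0,0,0.003,0,0,0,1],[0,0,0,0,0,0,1]]]';python3 -m crank '[[[0,0,0.003,0,0,0,1],[0,0,0,0,0,0,1]]]'
```

```text
time: 23.38
tool_pos: [0.508, 0.1411, 0.0947]
tool_rot: [0.909, -0.417, -0.0, 0.0]
force: [0.0, 0.0, -0.7]
width: 0.134
time: 23.62
tool_pos: [0.508, 0.1412, 0.0919]
tool_rot: [0.909, -0.417, -0.0, 0.0]
force: [0.2, -0.3, 0.4]
width: 0.136
time: 23.88
tool_pos: [0.508, 0.1412, 0.0888]
tool_rot: [0.909, -0.417, -0.0, 0.0]
force: [-1.0, 0.5, -0.7]
width: 0.137
```

```bash
python3 -m crank '[[[0,0,0.003,0,0,0,1],[0,0,0,0,0,0,1]]]'; python3 -m crank '[[[0,0,0.004,0,0,0,1],[0,0,0,0,0,0,1]]]';python3 -m crank '[[[0,0,0.003,0,0,0,1],[0,0,0,0,0,0,1]]]'
```

```text
time: 24.12
tool_pos: [0.5083, 0.1414, 0.0862]
tool_rot: [0.909, -0.417, 0.0, -0.0]
force: [-0.4, 0.1, 1.9]
width: 0.138
time: 24.38
tool_pos: [0.5084, 0.1414, 0.0821]
tool_rot: [0.909, -0.417, 0.0, -0.0]
force: [-0.8, -0.4, 4.3]
width: 0.134
time: 24.62
tool_pos: [0.5084, 0.1414, 0.0792]
tool_rot: [0.909, -0.417, 0.0, -0.0]
force: [-0.6, -0.1, 6.1]
width: 0.134
```

```bash
python3 -m crank '[[[0,0,0.002,0,0,0,1],[0,0,0,0,0,0,1]]]'; python3 -m crank '[[[0,0,0.001,0,0,0,1],[0,0,0,0,0,0,1]]]';python3 -m crank '[[[0,0,0.001,0,0,0,1],[0,0,0,0,0,0,1]]]'
```

```text
time: 24.88
tool_pos: [0.5084, 0.1414, 0.0774]
tool_rot: [0.909, -0.417, 0.0, -0.0]
force: [-1.1, 0.2, 6.7]
width: 0.135
time: 25.12
tool_pos: [0.5084, 0.1413, 0.0764]
tool_rot: [0.909, -0.417, 0.0, -0.0]
force: [-1.1, -0.6, 6.3]
width: 0.138
time: 25.38
tool_pos: [0.5084, 0.1414, 0.0761]
tool_rot: [0.909, -0.417, 0.0, -0.0]
force: [-4.4, -0.5, 12.5]
width: 0.136
```

```bash
python3 -m crank '[[[-0.0002,0,0,0,0,0.16,1],[-0.0002,0,0,0,0,0.16,1],[0,0,0,0,0,0,1]]]'; python3 -c "
from h import *
need([.5084,.1414,.0761],-2.46)
from cell import ctrl;print(ctrl.sense()['torque'].round(2))"
```

```text
time: 25.75
tool_pos: [0.5088, 0.1418, 0.076]
tool_rot: [0.83, -0.557, 0.001, -0.001]
force: [-0.8, -1.0, 9.4]
width: 0.131
t 25.75 pos [0.5088 0.1418 0.076 ] yaw -1.182 q6 1.31 w 0.131 F [-0.8 -1.   9.4]
turn (tool) [-1.7000e-03  9.0000e-04  1.2776e+00]  then shift [ 0.0006 -0.0001 -0.0001] now-axes shift [ 0.0003  0.0006 -0.0001]
[-0.49  0.32 -0.04]
```

```bash
python3 -m crank '[[[-0.0002,0,0.0005,0,0,0.16,1],[-0.0002,0,0,0,0,0.16,1],[0,0,0,0,0,0,1]]]'; python3 -m crank '[[[-0.0002,0,0,0,0,0.16,1],[-0.0002,0,0,0,0,0.16,1],[0,0,0,0,0,0,1]]]';  python3 -c "
from h import *
need([.5084,.1414,.0761],-2.46)
from cell import ctrl;print(ctrl.sense()['torque'].round(2))"
```

```text
time: 26.12
tool_pos: [0.5091, 0.1422, 0.076]
tool_rot: [0.731, -0.682, 0.001, -0.001]
force: [-0.1, -1.3, 13.0]
width: 0.137
time: 26.5
tool_pos: [0.509, 0.1425, 0.0761]
tool_rot: [-0.613, 0.79, -0.001, 0.001]
force: [-0.6, -2.0, 13.1]
width: 0.134
t 26.5 pos [0.509  0.1425 0.0761] yaw -1.822 q6 0.67 w 0.134 F [-0.6 -2.  13.1]
turn (tool) [-0.0019  0.0017  0.6378]  then shift [ 0.0012 -0.0005 -0.    ] now-axes shift [ 0.0013  0.0003 -0.    ]
[-0.86  0.52 -0.09]
```

```bash
python3 -m crank '[[[-0.0001,0,0,0,0,0.16,1],[-0.0001,0,0,0,0,0.16,1],[0,0,0,0,0,0,1]]]'; python3 -m crank '[[[0,0,0,0,0,0.12,1],[0,0,0,0,0,0.06,1],[0,0,0,0,0,0,1]]]';  cat > st.py <<'E'
from h import *
need([.5084,.1414,.0761],-2.46)
from cell import ctrl;print(ctrl.sense()['torque'].round(2))
E
python3 st.py
```

```text
time: 26.88
tool_pos: [0.5091, 0.1428, 0.076]
tool_rot: [-0.479, 0.878, -0.0, 0.001]
force: [-1.1, -0.9, 13.4]
width: 0.135
time: 27.25
tool_pos: [0.5091, 0.1428, 0.0761]
tool_rot: [-0.399, 0.917, -0.0, 0.001]
force: [-0.6, -1.7, 12.9]
width: 0.139
t 27.25 pos [0.5091 0.1428 0.0761] yaw -2.321 q6 0.17 w 0.139 F [-0.6 -1.7 12.9]
turn (tool) [-0.0013  0.0021  0.1394]  then shift [ 0.0014 -0.0006 -0.    ] now-axes shift [ 0.0014 -0.0004 -0.    ]
[-0.8   0.55 -0.07]
```

Continue in small steps until the stop shows as torque.

```bash
for i in 1; do python3 -m crank '[[[0,0,0,0,0,0.08,1],[0,0,0,0,0,0,1]]]'; python3 st.py; done; python3 -m crank '[[[0,0,0,0,0,0.05,1],[0,0,0,0,0,0,1]]]'; python3 st.py
```

```text
time: 27.5
tool_pos: [0.5087, 0.1426, 0.0761]
tool_rot: [-0.362, 0.932, -0.0, 0.001]
force: [-2.4, -2.4, 15.5]
width: 0.136
t 27.5 pos [0.5087 0.1426 0.0761] yaw -2.401 q6 0.09 w 0.136 F [-2.4 -2.4 15.5]
turn (tool) [-0.0011  0.0014  0.0591]  then shift [ 0.001  -0.0007 -0.    ] now-axes shift [ 0.001  -0.0006 -0.    ]
[-0.9   1.07  0.02]
time: 27.75
tool_pos: [0.5083, 0.1423, 0.076]
tool_rot: [-0.339, 0.941, -0.0, 0.0]
force: [-3.4, -1.6, 15.7]
width: 0.137
t 27.75 pos [0.5083 0.1423 0.076 ] yaw -2.45 q6 0.04 w 0.137 F [-3.4 -1.6 15.7]
turn (tool) [-0.0009  0.0006  0.0095]  then shift [ 0.0005 -0.0008 -0.0001] now-axes shift [ 0.0005 -0.0008 -0.0001]
[-0.82  1.72  0.05]
```

```bash
python3 -m crank '[[[0,0,0,0,0,0.04,1],[0,0,0,0,0,0,1]]]'; python3 st.py;python3 -m crank '[[[0,0,0,0,0,0.04,1],[0,0,0,0,0,0,1]]]'; python3 st.py
```

```text
time: 28.0
tool_pos: [0.5079, 0.1422, 0.076]
tool_rot: [-0.32, 0.947, -0.0, 0.0]
force: [-6.3, -2.0, 18.7]
width: 0.13
t 28.0 pos [0.5079 0.1422 0.076 ] yaw -2.49 q6 0.0 w 0.13 F [-6.3 -2.  18.7]
turn (tool) [-0.0007 -0.0001 -0.0301]  then shift [ 0.0001 -0.001  -0.0001] now-axes shift [ 0.0001 -0.001  -0.0001]
[-0.88  2.4   0.19]
time: 28.25
tool_pos: [0.5077, 0.1421, 0.076]
tool_rot: [-0.301, 0.954, -0.0, -0.0]
force: [-7.9, -1.9, 20.0]
width: 0.138
t 28.25 pos [0.5077 0.1421 0.076 ] yaw -2.53 q6 -0.03 w 0.138 F [-7.9 -1.9 20. ]
turn (tool) [-0.0008 -0.0005 -0.0697]  then shift [-0.0001 -0.001  -0.0001] now-axes shift [-0.0002 -0.001  -0.0001]
[-0.88  2.85  0.42]
```

Run:
```python
from h import *
from cell import eyes
d=eyes.capture("side");np.savez("side12.npz",**d)
cv2.imwrite("pics/s12.png",cv2.resize(d["color"][205:295,275:365,::-1],None,fx=6.6,fy=6.6,interpolation=cv2.INTER_CUBIC))
```

```text
(no output)
```

View pics/s12.png

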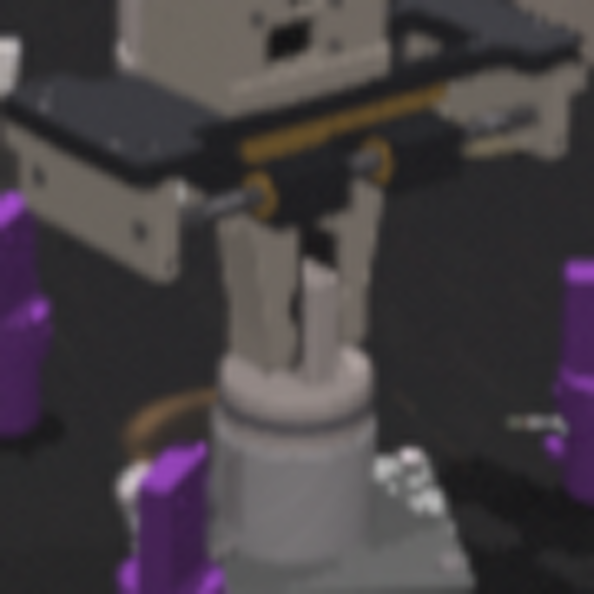

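```bash
python3 -m crank '[[[0,0,0,0,0,0.04,1],[0,0,0,0,0,0,1]]]'; python3 st.py;python3 -m crank '[[[0,0,0,0,0,0.04,1],[0,0,0,0,0,0,1]]]'; python3 st.py
```

```text
time: 28.55
tool_pos: [0.5076, 0.142, 0.076]
tool_rot: [-0.282, 0.959, -0.001, -0.0]
force: [-7.0, -3.3, 19.5]
width: 0.135
t 28.55 pos [0.5076 0.142  0.076 ] yaw -2.569 q6 -0.07 w 0.135 F [-7.  -3.3 19.5]
turn (tool) [-0.0009 -0.0006 -0.1093]  then shift [-0.0002 -0.001  -0.0001] now-axes shift [-0.0003 -0.001  -0.0001]
[-0.91  2.76  0.67]
time: 28.8
tool_pos: [0.5077, 0.142, 0.076]
tool_rot: [-0.263, 0.965, -0.001, -0.0]
force: [-6.1, -3.0, 19.5]
width: 0.139
t 28.8 pos [0.5077 0.142  0.076 ] yaw -2.609 q6 -0.11 w 0.139 F [-6.1 -3.  19.5]
turn (tool) [-0.001  -0.0006 -0.1491]  then shift [-0.0002 -0.0009 -0.0001] now-axes shift [-0.0003 -0.0008 -0.0001]
[-1.13  2.6   0.78]
```

```bash
python3 -m crank '[[[0,0,0,0,0,0,1],[0,0,0,0,0,0,1],[0,0,0,0,0,0,1]]]'; python3 st.py
python3 - <<'E'
from h import *
from cell import eyes
d=eyes.capture("side");o=np.load("side0.npz")
cv2.imwrite("pics/s13.png",d["color"][:,:,::-1])
cv2.imwrite("pics/s13c.png",cv2.resize(d["color"][205:295,275:365,::-1],None,fx=6.6,fy=6.6,interpolation=cv2.INTER_CUBIC))
P=cloud(d);m=(np.hypot(P[...,0]-.509,P[...,1]-.142)<.033)&(P[...,2]>.045)&(P[...,2]<.075);print(np.histogram(P[m][:,2],bins=np.arange(.045,.077,.004)))
E
```

```text
time: 29.18
tool_pos: [0.5077, 0.1419, 0.076]
tool_rot: [-0.263, 0.965, -0.001, -0.0]
force: [-6.6, -3.3, 19.4]
width: 0.143
t 29.18 pos [0.5077 0.1419 0.076 ] yaw -2.609 q6 -0.11 w 0.143 F [-6.6 -3.3 19.4]
turn (tool) [-0.0011 -0.0007 -0.1486]  then shift [-0.0002 -0.0009 -0.0001] now-axes shift [-0.0004 -0.0008 -0.0001]
[-1.17  2.59  0.77]
(array([ 36,  55,  33,  32,  41,  42, 119]), array([0.045, 0.049, 0.053, 0.057, 0.061, 0.065, 0.069, 0.073]))
```

View pics/s13.png

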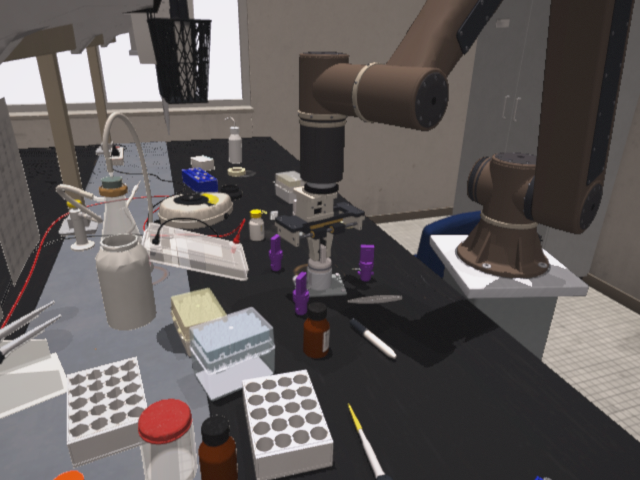

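View pics/s13c.png

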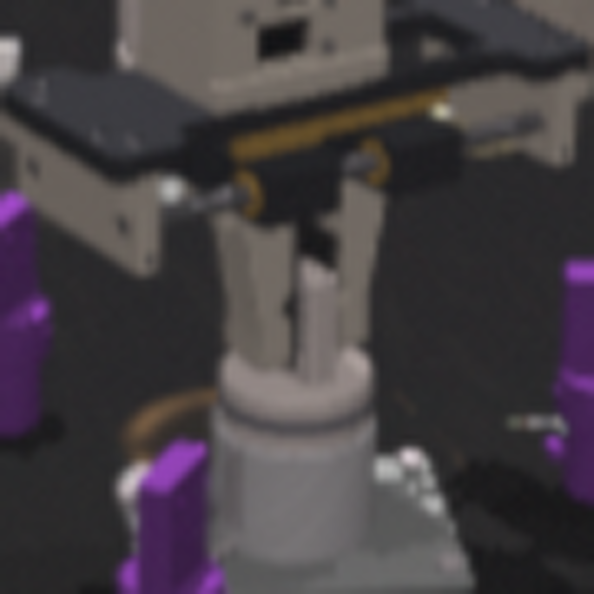

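```bash
python3 -c "
from cell import close_job
print(close_job())"
```

```text
the job is handed in; nothing more can be done
None
```

The swap is done and handed in at about 29 s of the 72 s limit. The slim cartridge stands in the storage cup, and the broad one is home in the socket, turned to the stop and still gripped and pressed down.

- **Sequence:** I parked the broad cartridge on a clear patch of bench, lifted the slim one out of the socket and stood it in the cup. I then put the broad one into the slots, pushed it down and turned it clockwise.
- **Broad, pressed home:** The TCP stopped at 0.076 m, where I expected the body to meet the rim, and the side view shows the body flush with it. The upward force was about 19 N and the side force about 7 N.
- **Broad, at the stop:** The tool turned about 1.75 rad in all. Over the last part the torque about the vertical rose from about 0 to 0.8 N m. Between two pictures in that stretch the fingers turned on while the bar stayed put, so I take that as the stop.
- **Slim:** It was upright in the cup in the side view just after I released it. At the end the gripper hid it from the side camera and I took no new top view, so I did not check it again.
- **Other things:** The bottles, forceps and purple lookalikes I could see in the last side view look where they were. I compared by eye only. The tape roll, carton and tube strip were hidden or not checked.
- **Disagreements:** The two cameras differed by 2 to 4 mm in x, and I used the side view because it agreed with the arm. The broad cartridge sat about 2 mm off along the grip, which I corrected before inserting it.

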